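# Lay the serving tray to its drawn outlines

## Task

Lay the serving tray to match the outlines drawn on its paper liner: the bottle opener on its own outline with the ring head on the drawn ring, the blue bowl on the large plain circle, and the bail-lid jar on the small circle with its clasp at the drawn tab. Set each one down upright inside its outline and let go of it; do not drop any of them, nor tip the bowl or the jar. Leave the shaker, the candle glass and the herb pot where they stand.

Things in the scene. Friction and masses are not known exactly. Their poses are not given: they have to be found in the camera images.
- tray: shallow rectangular wooden serving tray that does not move, 250 mm along its x, 420 mm along its y, floor covered by a white paper liner whose top is 9 mm above the table; rim 10 mm thick and 22 mm high all round, with a low brass bar handle (top 38 mm above the table) along the middle 100 mm of each short side. Origin: centre of the underside, on the table. Its three outlines lie side by side in a row along its y, 130 mm apart
- opener_mark: the opener's outline, drawn in dark line on the liner about 8 mm outside the opener's shape: a long handle (to its -x) ending in a round head (to its +x) of 66 mm diameter with a smaller ring of 26 mm diameter drawn inside it; 166 mm long in all. Origin on the liner at the point where the opener's origin belongs; x points to the head end
- opener_mark_head (a point): centre of the drawn ring of the opener's outline, 50 mm from the origin of opener_mark along its x
- bowl_mark: the bowl's outline, a plain circle of 122 mm diameter drawn on the liner. Origin at its centre, on the liner; its yaw means nothing
- jar_mark: the jar's outline, a circle of 82 mm diameter drawn on the liner with a square tab, 26 mm wide, that reaches out to 53 mm from the centre on its -x side. Origin at the circle's centre, on the liner; the jar's clasp belongs at the tab, so jar and outline have the same axes when the jar stands right
- opener: steel bottle opener, one flat piece 150 mm long and 9 mm thick, about 0.11 kg, lying flat on the turntable beside the bowl. Handle 18 mm wide (24 mm over the last 30 mm) from x = -75 mm to x = +29 mm, then a ring-shaped head of 49 mm outside diameter centred at x = +50 mm. Origin: centre of the length, on the underside; x points along the handle to the head, z up. It balances near x = +10 mm
- opener_head (a point): centre of the opener's ring head, 50 mm from its origin along x
- bowl: blue ceramic bowl standing on the turntable, 104 mm across the rim, 50 mm high, about 0.24 kg; side wall 8 mm thick, nearly upright in its top 30 mm (outside radius 47 mm at height 20 mm, 52 mm at the rim), foot 60 mm across, inner floor 8 mm up. Origin: centre of the foot's underside; z up. It can be pinched by the rim wall from above
- jar: clear glass jar with a white porcelain lid held down by a steel wire bail, 110 mm high, about 0.27 kg, standing in one of the four compartments of the crate. Body a cylinder of 64 mm diameter up to 78 mm height, lid 60 mm diameter above it. The clasp stands out to 42 mm from the axis on its -x side and a small hinge to 36 mm on its +x side, so the free gripping faces are its +y and -y sides. Origin: centre of the underside; z up
- jar_clasp (a point): lower end of the jar's wire clasp lever, 41 mm from the jar's axis on its -x side, 52 mm up
- turntable: small round wooden turntable, top surface 260 mm diameter and 36 mm above the table; the fixed base is at the origin (its underside centre) and the top turns freely about the vertical axis with a little friction. It carries the bowl and the opener about 65 mm either side of its axis and stands either left or right of the tray
- crate: low natural pine crate that does not move, 200 by 200 mm and 55 mm high, floor 8 mm thick, walls 8 mm, crossed dividers 6 mm thick and 48 mm high make four compartments centred 47.5 mm off its middle in x and y. It stands on the other side of the tray from the turntable. Origin: centre of the underside
- shaker: bystander: steel shaker with a domed dark cap, 52 mm diameter, 100 mm high, in a crate compartment. Origin: centre of the underside
- candle: bystander: white candle in a glass tumbler, 60 mm diameter, 80 mm high, in a crate compartment. Origin: centre of the underside
- herb_pot: bystander: terracotta pot of herbs, 100 mm diameter, about 120 mm high with its leaves, on the table beyond the tray. Origin: centre of the underside
Not all that is in view belongs to the job. Of the things that look like the bowl, the larger one is meant.

How it is judged:
By the outcome, as a careful person would: the job done as asked, in the order asked, and still so for the second after the job is handed in, with the robot touching nothing.
It also fails if it takes over 72 s, if anything falls off the work surface, if the arm or the gripper's body presses on something with over 40 N, if the wrist force passes 120 N, or if a joint passes its speed limit or range.

## Robot

A 7-joint arm with a two-finger parallel gripper is mounted at the origin on the work surface. World frame = base frame: x ahead of the robot, y to its left, z up, the work surface at z = 0. Lengths are in m, angles in rad, forces in N, time in s.
With the tool pointing down it reaches from about 0.4 to 0.85 m from the base axis. Payload 4.5 kg.
Tool frame: the origin (TCP) lies midway between the tips of the shut fingers; the grasp point (between the pads) lies 19 mm behind it; z points along the fingers, y is the direction in which the jaws open and shut (so a half turn about z gives the same grasp; the last joint's range is limited). The gripper opens to 88 mm and grips with 3 to 60 N. Pads are 18 mm wide; open, the fingers measure 123 mm over their backs; the gripper's body (75 mm by 187 mm) begins 45 mm behind the grasp point.
Start: joints at [-1.099, 0.689, -0.195, 1.565, 0.157, 0.902, -0.215], TCP at [0.265, 0.566, 0.239] pointing down, gripper open.
Joint ranges: [-3.01, 3.01], [-0.46, 2.08], [-1.47, 1.51], [0.13, 2.56], [-1, 4.14], [0.04, 2.09], [-2.66, 2.66]. Speed limits (rad/s): [2.57, 2.57, 3.14, 3.14, 3.14, 3.14, 3.14].

## Interface

Orientations are given as a unit quaternion [x, y, z, w].
In Python, from plant import get_state, snapshot, finish_job, regions_of gives the robot as it stands.
- The arm moves only by the tool send_rows, never from a script. Its argument "series" is a list of rows, each an object of numbers: "grip": the opening, from 0 (shut) to 1 (fully open); "dx", "dy", "dz": the shift along the tool's x, y, z in mm; "turn": the turn about the tool's z in rad. A call has 1 to 20 rows; each row shifts and turns the commanded pose from where the row before left it, along the tool's axes as they then stand; what a row does not reach is not made up. A row lasts 1/10 s, in which the tool goes at most 50 mm and 8.59 degrees, less where a joint would pass 70% of its speed; a pose out of reach is approached as far as the arm can. A call is refused whole if a number of a shift passes 50 or a number of a turn 0.15, either way. A call with a gripper value outside its range is refused whole. The fingers move at their own pace and stop on an object; "force" is the grip in N (left out, the last holds). Time passes only in rows, so rows that do not move let the fingers close. It gives the time, the measured TCP pose, the force and the opening at its end, in the units of the state.
- get_state(): the state, without advancing time (a new reading comes with each control period).
- snapshot(name): name is "scene" or "top"; returns a dict with "img" (480x640x3 uint8, red, green, blue), "depth" (480x640 float32, m along the optical axis (not along the pixel's ray), 0 where there is no reading), "fov_y" (degrees; the focal length in pixels is half the picture's height over the tangent of half this angle, whatever the lens; pixels are square), "cx", "cy" (the principal point, pixels), "R" (3x3) and "t" (3): a world point X has camera coordinates R X + t. Camera axes: x right, y down, z forward; pixel columns grow to the right and rows downward; lengths in m; the calibration is good to about 2 mm. A picture is of the moment at which its call begins.
- finish_job(): hands the job in, once; it reports no verdict.
Trained networks look in a picture, given as the dict that the camera call returned (one of the last four; its "shot" number tells which), for a name from the list of things; names that differ only in an ending like _2 or _b are one class to them, and where a whole thing is asked for, a point or a joint stands for the part that bears it (a point fixed in the world has none). Each returns a list of dicts, best first, with "score" (0 to 1); they miss things now and then, are a little off and sometimes report something else, mostly with a low value. They report only what shows in the picture. A call takes as long as a camera call. They do not tell look-alikes from the thing itself.
- regions_of(picture, target): "pixels" (480x640 bool, what is visible of it) and "extent" ([left, top, right, bottom] in pixels, round what is visible of it).
The state is a dict: "clock": time; "q": joint angles; "qd": joint speeds; "joint_torque": joint torques, N m; "tool_pos": TCP position; "eef_rot": TCP orientation; "contact_force": force on the tool from outside, world axes, zero at the start; "moment": the same for the moment, N m; "opening": opening from 0.0 (shut) to 1.0 (fully open).
Only numpy, scipy, OpenCV 4.12 (cv2) and the standard library are available. Lean on these libraries where they do the work, as an engineer would, in place of code of your own. Each camera call takes 0.05 s, during which the arm holds its last target.

## Working session

There is one attempt and no reset: what is moved stays moved. The work goes in short steps, Python scripts to look and compute and a tool call to move; the robot and the scene stay as the last step left them, time stands still between calls to the robot, and variables do not carry over. Pictures are saved under pics/ and viewed, and the job is handed in when it is done.

Besides the shell and the picture viewer there is one more tool, called after "Request:" by a JSON object that holds its "op" and its "data". send_rows: Moves the arm, as the interface text tells. Its arguments: {"type":"object","properties":{"series":{"type":"array","items":{"type":"object","properties":{"grip":{"type":"number"},"dx":{"type":"number"},"dy":{"type":"number"},"dz":{"type":"number"},"turn":{"type":"number"}}}},"force":{"type":"number"}},"required":["series"]}

```bash
ls; mkdir -p pics; cat > h.py <<'E'
import numpy as np,cv2,pickle
from plant import get_state,snapshot,finish_job,regions_of
def K(s):
    f=240/np.tan(np.radians(s['fov_y'])/2); return f,s['cx'],s['cy']
def cloud(s):
    f,cx,cy=K(s); v,u=np.mgrid[0:480,0:640]; d=s['depth']
    P=np.stack([(u-cx)/f*d,(v-cy)/f*d,d],-1)
    return (P-np.array(s['t']))@np.array(s['R'])
def ray(s,u,v,z):
    f,cx,cy=K(s);R=np.array(s['R']);c=-R.T@np.array(s['t'])
    d=R.T@np.array([(u-cx)/f,(v-cy)/f,1.]); return c+d*(z-c[2])/d[2]
def proj(s,X):
    f,cx,cy=K(s); p=np.array(s['R'])@np.array(X)+np.array(s['t']); return p[0]/p[2]*f+cx,p[1]/p[2]*f+cy
def save(n,im): cv2.imwrite('pics/'+n,cv2.cvtColor(np.ascontiguousarray(im),cv2.COLOR_RGB2BGR))
E
python3 - <<'E'
from h import *
for n in('scene','top'):
    s=snapshot(n); save(n+'0.png',s['img']); pickle.dump(s,open(n+'0.pkl','wb'))
    print(n,K(s),s['R'],s['t'],s.keys())
    P=cloud(s)
    for t in('tray','bowl','opener','jar','jar_clasp','turntable','crate','opener_mark','bowl_mark','jar_mark','opener_head'):
        try:
            for r in regions_of(s,t):
                m=r['pixels']&(s['depth']>0); print(t,round(r['score'],2),np.round(r['extent']),m.sum(),np.median(P[m],0).round(3))
        except Exception as e: print(t,e)
print(get_state())
E
```

```text
pics
scene (np.float64(455.1142913893306), 323.42658617905624, 234.3822109773149) [[ 0.69273112  0.72106792 -0.01358828]
 [ 0.43749267 -0.43512939 -0.78693239]
 [-0.57334436  0.53918778 -0.6168896 ]] [-0.49253074 -0.17553565  1.54718171] dict_keys(['img', 'depth', 'fov_y', 'cx', 'cy', 'R', 't', 'shot'])
bowl 0.58 [346. 157. 383. 184.] 696 [0.458 0.427 0.07 ]
bowl 0.55 [384. 147. 404. 166.] 288 [0.417 0.633 0.026]
opener 0.55 [339. 192. 385. 202.] 243 [0.543 0.317 0.043]
jar 0.88 [106. 308. 146. 359.] 1398 [ 0.582 -0.429  0.094]
jar_clasp 0.98 [109. 309. 151. 355.] 1466 [ 0.581 -0.43   0.09 ]
turntable 0.6 [319. 169. 406. 217.] 2615 [0.522 0.355 0.035]
turntable 0.27 [106. 305. 149. 358.] 1459 [ 0.581 -0.429  0.09 ]
crate 0.63 [ 79. 272. 204. 383.] 5174 [ 0.547 -0.373  0.029]
bowl_mark 0.69 [220. 282. 228. 285.] 32 [ 0.526 -0.174  0.009]
opener_head 0.81 [338. 195. 386. 202.] 241 [0.562 0.329 0.043]
top (np.float64(480.47728252468346), 322.37232220530313, 246.84266963618683) [[-0.01005131 -0.9999276   0.00661539]
 [-0.99878619  0.00972037 -0.04828732]
 [ 0.04821952 -0.00709271 -0.9988
[... 1163 characters left out ...]
4927 [0.517 0.36  0.035]
{'clock': 1.2, 'q': array([-1.09919652,  0.68908401, -0.19458785,  1.56528475,  0.15730803,
        0.90246732, -0.21511901]), 'qd': array([0.00017254, 0.00012214, 0.00016912, 0.0033853 , 0.00174476,
       0.00135681, 0.00090201]), 'joint_torque': array([ 8.24696435e-04, -5.27496994e+01, -1.26675256e+00, -1.53741968e+01,
       -5.19000704e-02, -6.54305932e-04,  1.43404145e-05]), 'tool_pos': array([0.26496826, 0.56610203, 0.23875648]), 'eef_rot': array([2.17157338e-01, 9.76136612e-01, 6.88153783e-05, 1.22734611e-05]), 'contact_force': array([ 0.31091643,  0.28759179, -0.09196178]), 'moment': array([0.01964296, 0.00414485, 0.00857557]), 'opening': 1.0002198062010819}
```

View pics/scene0.png

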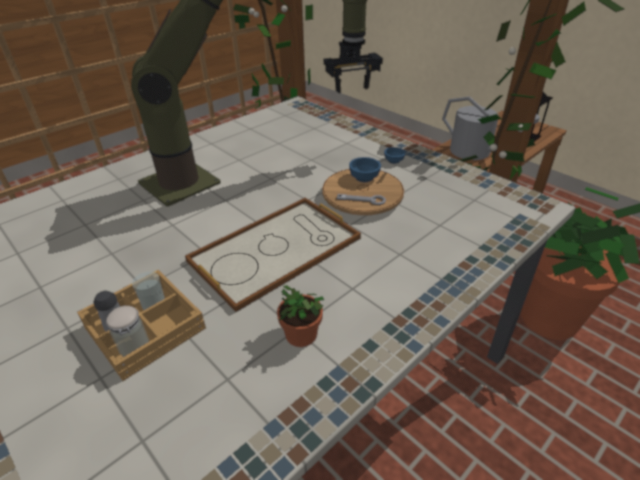

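View pics/top0.png

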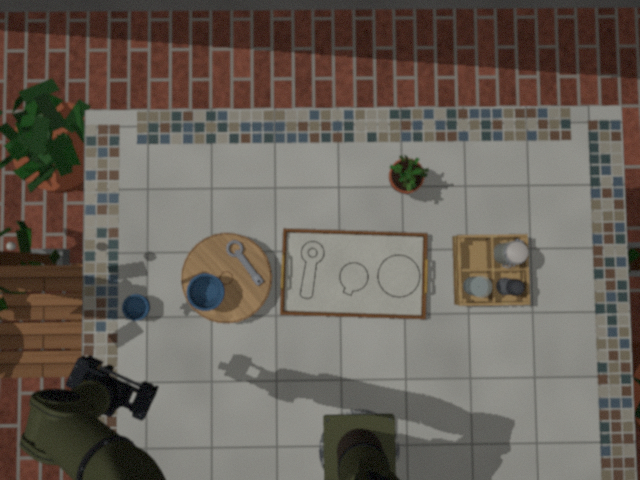

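```bash
python3 - <<'E'
from h import *
t=pickle.load(open('top0.pkl','rb'))
save('t_tray.png',cv2.resize(t['img'][215:330,265:435],None,fx=4.6,fy=4.6,interpolation=cv2.INTER_CUBIC))
save('t_tt.png',cv2.resize(t['img'][220:330,110:280],None,fx=4.6,fy=4.6,interpolation=cv2.INTER_CUBIC))
save('t_cr.png',cv2.resize(t['img'][225:315,445:540],None,fx=6,fy=6,interpolation=cv2.INTER_CUBIC))
E
```

```text
(no output)
```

View pics/t_tray.png

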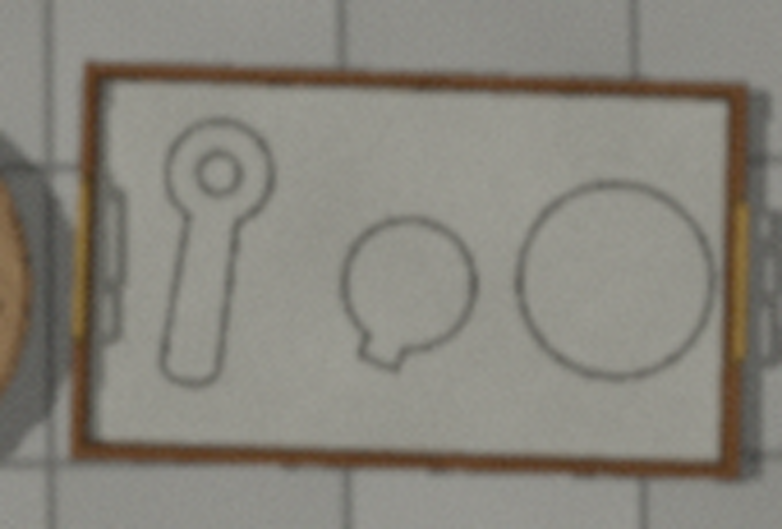

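View pics/t_tt.png

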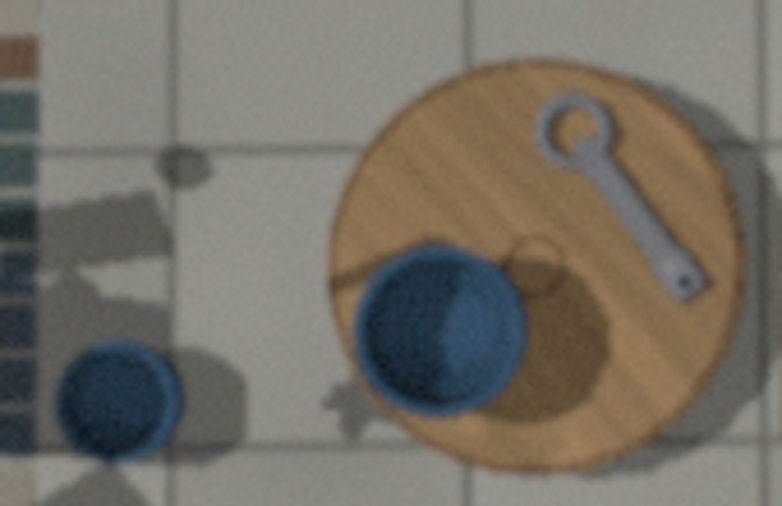

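View pics/t_cr.png

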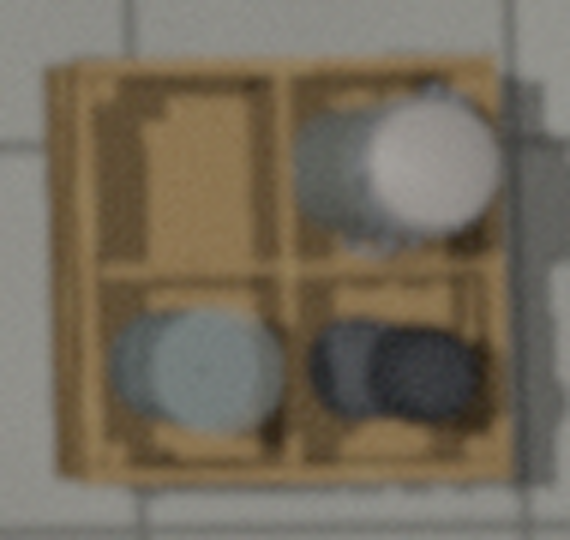

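The top view shows the larger blue bowl at (205,290) on the turntable and a smaller decoy at (135,307) on the table. The opener's ring is at (237,247). In the tray, the opener mark is at (311,275), the jar circle at (354,278) with its tab at lower left, and the bowl circle at (399,276). In the crate, the jar's white lid is at (516,252), the candle glass at (480,286) and the shaker at (512,287). I'll take the bowl at (205,290), which the crop confirms, and the jar at (516,252). Next I'll take precise measurements.

```bash
cat >> h.py <<'E'
def rect(s,x0,x1,y0,y1,z,res=0.001):
    # image rows: x decreasing downwards ; cols: y decreasing to right
    nx=int((x1-x0)/res);ny=int((y1-y0)/res)
    X=x1-np.arange(nx)*res;Y=y1-np.arange(ny)*res
    G=np.stack(np.meshgrid(X,Y,indexing='ij')+[np.full((nx,ny),z)] if False else [*np.meshgrid(X,Y,indexing='ij'),np.full((nx,ny),z)],-1)
    f,cx,cy=K(s);p=G@np.array(s['R']).T+np.array(s['t'])
    return cv2.remap(s['img'],(p[...,0]/p[...,2]*f+cx).astype(np.float32),(p[...,1]/p[...,2]*f+cy).astype(np.float32),cv2.INTER_CUBIC)
E
python3 - <<'E'
from h import *
for n in('top','scene'):
    s=pickle.load(open(n+'0.pkl','rb'))
    save(f'r_tray_{n}.png',cv2.resize(rect(s,.36,.66,-.24,.26,.009),None,fx=1.6,fy=1.6))
    save(f'r_op_{n}.png',cv2.resize(rect(s,.36,.66,.22,.52,.045),None,fx=2,fy=2))
    save(f'r_jar_{n}.png',cv2.resize(rect(s,.45,.65,-.5,-.3,.06),None,fx=3,fy=3))
    save(f'r_jarlid_{n}.png',cv2.resize(rect(s,.45,.65,-.5,-.3,.118),None,fx=3,fy=3))
E
```

```text
(no output)
```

View pics/r_tray_top.png

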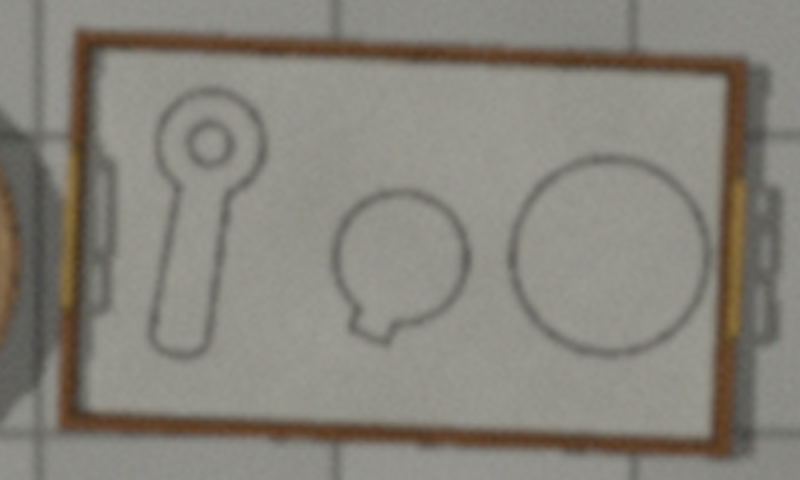

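View pics/r_tray_scene.png

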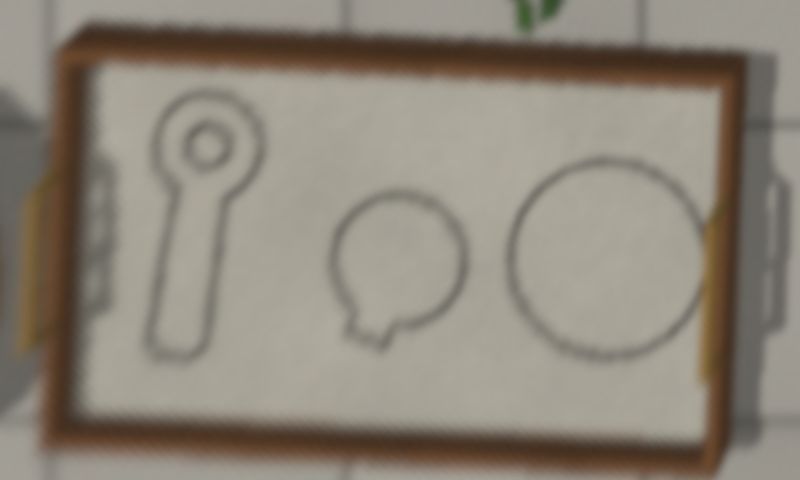

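View pics/r_op_top.png

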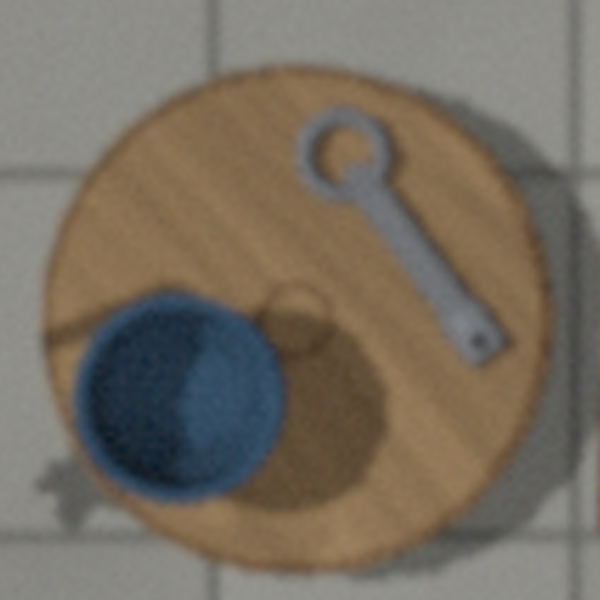

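View pics/r_jarlid_top.png

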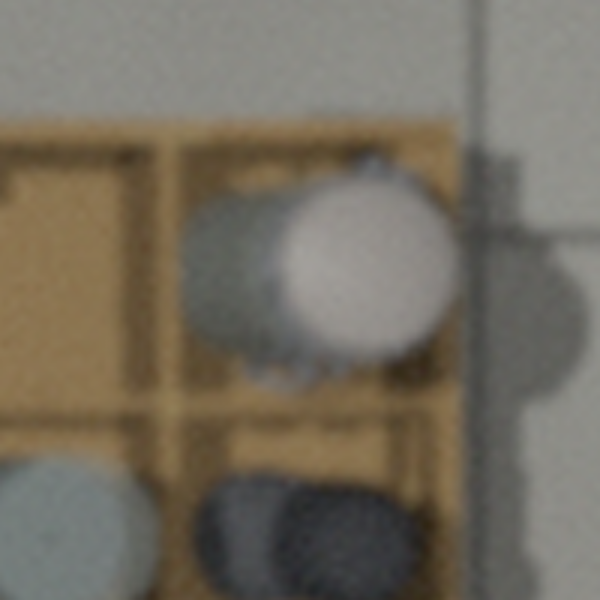

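View pics/r_jar_scene.png

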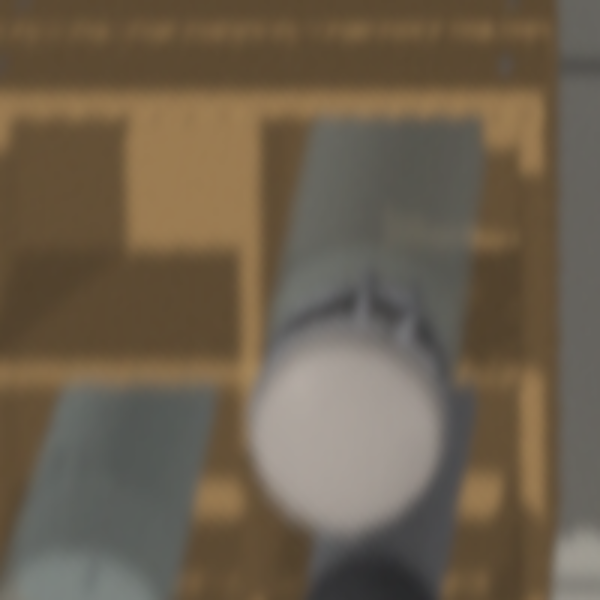

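```bash
cat > fit.py <<'E'
from h import *
from scipy.optimize import minimize
from scipy.ndimage import gaussian_filter,map_coordinates
def pose(P,x,y,a):
    c,s_=np.cos(a),np.sin(a); return np.stack([x+c*P[:,0]-s_*P[:,1],y+s_*P[:,0]+c*P[:,1]],1)
def circ(r,n=240,cx=0,cy=0):
    t=np.arange(n)/n*2*np.pi;return np.stack([cx+r*np.cos(t),cy+r*np.sin(t)],1)
def seg(a,b,n=60): t=np.linspace(0,1,n)[:,None];return np.array(a)*(1-t)+np.array(b)*t
def opmark():
    h=circ(.033,cx=.05); h=h[~((h[:,0]<.05)&(abs(h[:,1])<.0165))]
    xe=.05-np.sqrt(.033**2-.0165**2)
    return np.vstack([h,circ(.013,100,cx=.05),seg((-.075,.0185),(xe,.0160),100),seg((-.075,-.0185),(xe,-.0160),100),seg((-.083,.01),(-.083,-.01),20)])
def jarmark():
    h=circ(.041);h=h[~((h[:,0]<0)&(abs(h[:,1])<.013))]
    return np.vstack([h,seg((-.053,-.013),(-.053,.013),30),seg((-.039,.013),(-.053,.013),15),seg((-.039,-.013),(-.053,-.013),15)])
def fitmark(s,P,p0,z=.009,yaw=True):
    g=cv2.cvtColor(s['img'],cv2.COLOR_RGB2GRAY).astype(float)
    d=gaussian_filter(g,6)-gaussian_filter(g,.8)
    f,cx,cy=K(s)
    def cost(q,sm=0):
        a=q[2]*1 if yaw else 0
        W=pose(P,q[0]/1000,q[1]/1000,a/30);W=np.c_[W,np.full(len(W),z)]
        p=W@np.array(s['R']).T+np.array(s['t'])
        return -np.mean(np.clip(map_coordinates(d,[p[:,1]/p[:,2]*f+cy,p[:,0]/p[:,2]*f+cx],order=1),-5,40))
    best=None
    for dx in(-6,0,6):
        for dy in(-6,0,6):
            for da in(-.1,0,.1) if yaw else (0,):
                r=minimize(cost,[p0[0]*1000+dx,p0[1]*1000+dy,(p0[2]+da)*30],method='Nelder-Mead',options=dict(xatol=.05,fatol=1e-3))
                if best is None or r.fun<best.fun: best=r
    q=best.x;return np.array([q[0],q[1],np.degrees(q[2]/30)]).round(2),best.fun
E
python3 - <<'E'
from fit import *
for n in('top','scene'):
    s=pickle.load(open(n+'0.pkl','rb'))
    print(n,'cam',-np.array(s['R']).T@s['t'])
    print('op',fitmark(s,opmark(),(.521,.136,-.14)))
    print('jar',fitmark(s,jarmark(),(.5,.01,-.3)))
    print('bowl',fitmark(s,circ(.061),(.5,-.12,0),yaw=False))
s=pickle.load(open('top0.pkl','rb'))
# bowl rim
P=cloud(s)
img=s['img'].astype(int)
m=(img[...,2]-img[...,0]>20)&(P[...,2]>.03)&(abs(P[...,0]-.46)<.08)&(abs(P[...,1]-.43)<.08)
vv,uu=np.nonzero(m); W=np.array([ray(s,u,v,.086) for u,v in zip(uu,vv)])
(c,r)=cv2.minEnclosingCircle((W[:,:2]*1000).astype(np.float32));print('bowl',c,r,W[:,:2].mean(0), m.sum()*0)
# lid
m=(P[...,2]>.1)&(abs(P[...,0]-.56)<.05)&(abs(P[...,1]+.41)<.05)&(img.min(-1)>115)
vv,uu=np.nonzero(m); W=np.array([ray(s,u,v,.118) for u,v in zip(uu,vv)])
(c,r)=cv2.minEnclosingCircle((W[:,:2]*1000).astype(np.float32));print('lid',c,r,W[:,:2].mean(0), np.sqrt(m.sum()*((1.26/480)**2)/np.pi), np.median(P[m],0))
# opener
m=(P[...,2]>.0385)&(P[...,2]<.06)&(abs(P[...,0]-.54)<.08)&(abs(P[...,1]-.31)<.07)
m2=(img.max(-1)-img.min(-1)<28)&(abs(P[...,0]-.54)<.07)&(abs(P[...,1]-.31)<.06)&(P[...,2]>.03)
print(m.sum(),m2.sum())
vis=s['img'].copy();vis[m2]=[255,0,0]
save('opm.png',cv2.resize(vis[220:330,170:280],None,fx=5,fy=5,interpolation=cv2.INTER_NEAREST))
sc=pickle.load(open('scene0.pkl','rb'))
save('jarscene.png',cv2.resize(sc['img'][265:390,70:210],None,fx=5.5,fy=4.5,interpolation=cv2.INTER_CUBIC))
E
```

```text
top cam [0.51839897 0.1090387  1.4051394 ]
op (array([520.81, 136.76,  -9.02]), np.float64(-16.50166137457893))
jar (array([499.35,  10.02, -22.06]), np.float64(-19.476441058529844))
bowl (array([ 500.2 , -120.49,    0.  ]), np.float64(-15.76659235778504))
scene cam [ 1.30505484 -0.55545408  0.80961297]
op (array([518.94, 138.13,  -9.15]), np.float64(-13.259677731943295))
jar (array([497.76,  11.05, -23.01]), np.float64(-21.39328769156612))
bowl (array([ 498.43, -119.81,    0.  ]), np.float64(-16.754577775794484))
bowl (462.9889831542969, 421.4725341796875) 50.44389343261719 [0.46319552 0.42113643] 0
lid (561.9862670898438, -419.5985107421875) 29.177473068237305 [ 0.5619024  -0.41999709] 0.027904133943149712 [ 0.56178487 -0.42142643  0.11421365]
631 459
```

View pics/jarscene.png

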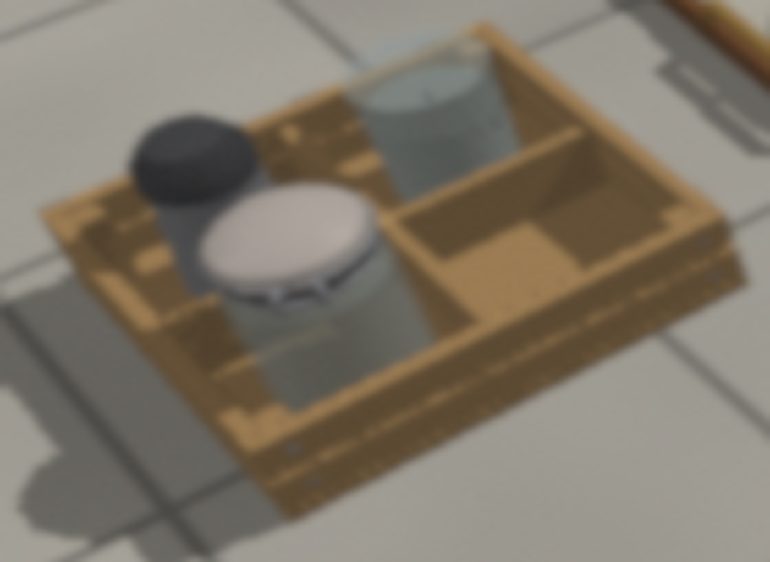

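View pics/opm.png

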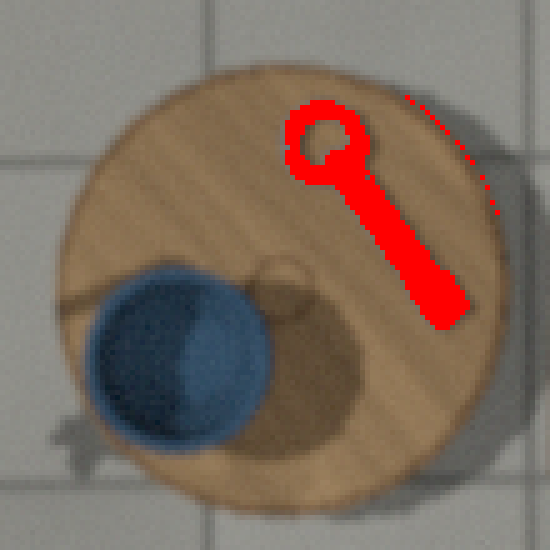

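```bash
python3 - <<'E'
from fit import *
s=pickle.load(open('top0.pkl','rb'));sc=pickle.load(open('scene0.pkl','rb'))
def crop(s,u0,v0,w,h,k,yaws,c=(.5625,-.420)):
    out=[]
    for a in [None]+yaws:
        im=cv2.resize(s['img'][v0:v0+h,u0:u0+w],None,fx=k,fy=k,interpolation=cv2.INTER_CUBIC)
        if a is not None:
            for (r,z,col) in((-.041,.060,(255,0,0)),(-.041,.075,(255,128,0)),(-.038,.098,(255,255,0)),(.036,.085,(0,255,0)),(.036,.07,(0,255,255))):
                X=[c[0]+r*np.cos(np.radians(a)),c[1]+r*np.sin(np.radians(a)),z]
                u,v=proj(s,X); cv2.circle(im,(int((u+.5-u0)*k),int((v+.5-v0)*k)),2,col,-1)
        out.append(im)
    return out
o=crop(s,482,230,52,46,5,[-30,-15,0,15,30])
save('jarA.png',np.vstack([np.hstack(o[:3]),np.hstack(o[3:])]))
o=crop(sc,98,298,58,68,4,[-30,-15,0,15,30])
save('jarB.png',np.vstack([np.hstack(o[:3]),np.hstack(o[3:])]))
# opener fit
f,cx,cy=K(s)
res=.0005
img=rect(s,.45,.63,.25,.40,.045,res).astype(float)
img=cv2.GaussianBlur(img,(0,0),1.5)
sat=np.clip(img.max(-1)-img.min(-1),0,60)
L=(sat<28).astype(np.uint8);n,l,st,ce=cv2.connectedComponentsWithStats(L)
# component with area near opener
print([(i,st[i].tolist()) for i in range(1,n) if st[i,4]>1500])
k=min(range(1,n),key=lambda i:abs(st[i,4]*res**2-.0031)); M=(l==k).astype(float)
vv,uu=np.mgrid[0:M.shape[0],0:M.shape[1]];X=.63-vv*res;Y=.40-uu*res
def cost(q):
    a=q[2]/30;x=X-q[0]/1000;y=Y-q[1]/1000
    lx=np.cos(a)*x+np.sin(a)*y;ly=-np.sin(a)*x+np.cos(a)*y
    d=np.maximum(np.maximum(-.075-lx,lx-.029),abs(ly)-np.where(lx<-.045,.012,.009))
    rr=np.hypot(lx-.05,ly);d2=np.maximum(rr-.0245,.0150-rr)
    T=1/(1+np.exp(np.minimum(d,d2)/.0008)); return ((T-M)**2).sum()
best=None
for a in np.radians([35,40,45,50,30]):
    r=minimize(cost,[540,315,a*30],method='Nelder-Mead')
    if best is None or r.fun<best.fun:best=r
q=best.x;print('opener',q[:2],np.degrees(q[2]/30),best.fun,M.sum())
E
```

```text
[(1, [0, 0, 300, 180, 13374]), (2, [53, 45, 215, 262, 14772])]
opener [622.70305057 311.35674003] 59.03625749393125 5797.295163685014 13374.0
```

View pics/jarA.png

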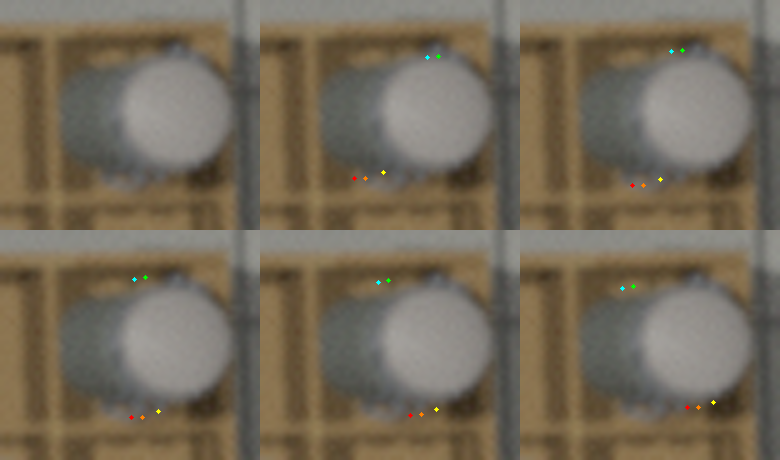

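View pics/jarB.png

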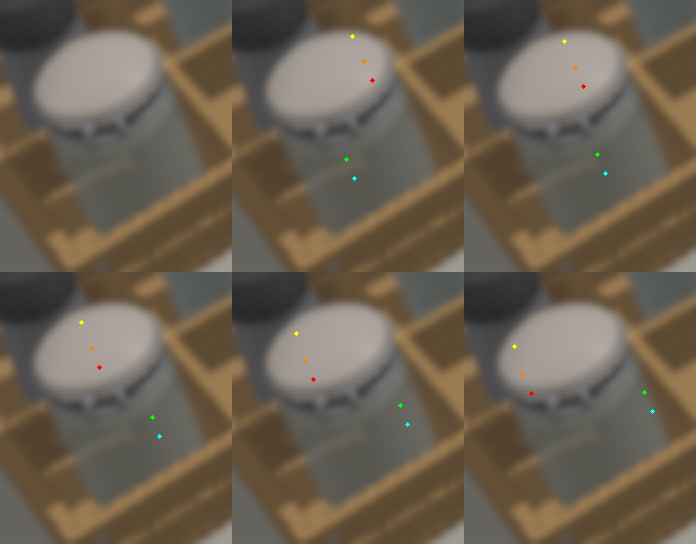

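```bash
cat > opfit.py <<'E'
from fit import *
def opfit(s,x0,x1,y0,y1,z,p0,thr=28):
    res=.0005
    img=rect(s,x0,x1,y0,y1,z,res).astype(float); img=cv2.GaussianBlur(img,(0,0),1.5)
    M=((img.max(-1)-img.min(-1))<thr).astype(float)
    vv,uu=np.mgrid[0:M.shape[0],0:M.shape[1]];X=x1-vv*res;Y=y1-uu*res
    def T(q):
        a=q[2]/30;x=X-q[0]/1000;y=Y-q[1]/1000
        lx=np.cos(a)*x+np.sin(a)*y;ly=-np.sin(a)*x+np.cos(a)*y
        d=np.maximum(np.maximum(-.075-lx,lx-.029),abs(ly)-np.where(lx<-.045,.012,.009))
        rr=np.hypot(lx-.05,ly);d2=np.maximum(rr-.0245,.0150-rr)
        w=(np.maximum(abs(lx)-.085,abs(ly)-.035)<0)
        return 1/(1+np.exp(np.minimum(d,d2)/.0008)),w
    def cost(q):
        t,w=T(q);return (((t-M)**2)[w]).sum()
    b=None
    for da in(-8,0,8):
        r=minimize(cost,[p0[0]*1000,p0[1]*1000,np.radians(p0[2]+da)*30],method='Nelder-Mead')
        if b is None or r.fun<b.fun:b=r
    q=b.x;t,w=T(q)
    vis=np.clip(img,0,255).astype(np.uint8);e=(abs(t-.5)<.35);vis[e]=[255,0,0]
    return q[0],q[1],np.degrees(q[2]/30),b.fun,vis
E
python3 - <<'E'
from opfit import *
s=pickle.load(open('top0.pkl','rb'))
r=opfit(s,.45,.63,.25,.40,.045,(.541,.317,37));print(r[:4]);save('opfit.png',cv2.resize(r[4],None,fx=1.5,fy=1.5))
s=pickle.load(open('scene0.pkl','rb'))
r=opfit(s,.45,.63,.25,.40,.045,(.541,.317,37));print(r[:4]);save('opfit2.png',cv2.resize(r[4],None,fx=1.5,fy=1.5))
E
```

```text
(np.float64(542.4208176898317), np.float64(318.89682616876394), np.float64(36.47050276517897), np.float64(1857.676602415177))
(np.float64(546.109506381533), np.float64(315.53267965282294), np.float64(36.38435158107388), np.float64(5013.658048794027))
```

View pics/opfit.png

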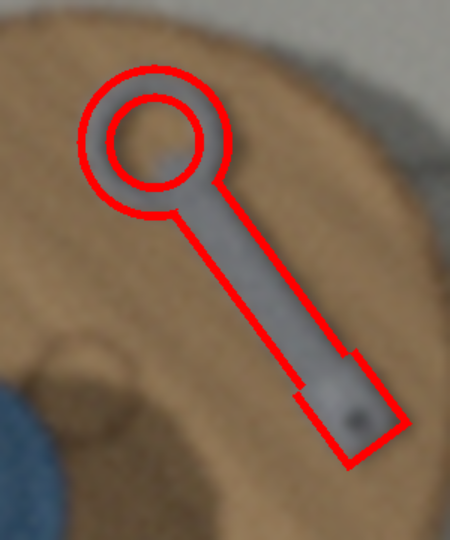

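View pics/opfit2.png

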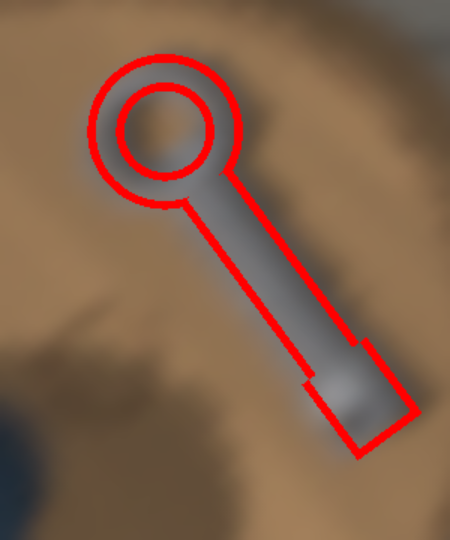

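```bash
cat >> h.py <<'E'
def tool(st=None):
    st=st or get_state(); x,y,z,w=st['eef_rot']
    from scipy.spatial.transform import Rotation as Ro
    Rm=Ro.from_quat(st['eef_rot']).as_matrix(); return np.array(st['tool_pos'])*1000,Rm
def plan(x,y,z,jaw=None):
    st=get_state();p,Rm=tool(st)
    ja=np.degrees(np.arctan2(Rm[1,1],Rm[0,1]))
    d=0 if jaw is None else (jaw-ja+90)%180-90
    print('t',round(float(st['clock']),2),'pos',p.round(1),'jaw',round(ja,2),'tilt',np.degrees(np.arccos(-Rm[2,2])).round(2),'F',np.array(st['contact_force']).round(1),'open',round(float(st['opening']),3),'q7',st['q'][6].round(2))
    a=np.radians(ja+d);ty=np.array([np.cos(a),np.sin(a)]);tx=np.array([-np.sin(a),np.cos(a)])
    # tool x = y cross z(down)
    tx=np.cross([ty[0],ty[1],0],[0,0,-1])[:2]
    D=np.array([x,y])-p[:2]
    print('turn',(-np.radians(d)).round(3),'(world deg %.1f)'%d,' dx %.1f dy %.1f dz %.1f'%(D@tx,D@ty,p[2]-z))
E
python3 -c "
from h import *
plan(548.5,324,110,126.5)"
```

```text
t 1.2 pos [265.  566.1 238.8] jaw 64.92 tilt 0.01 F [ 0.3  0.3 -0.1] open 1.0 q7 -0.22
turn -1.075 (world deg 61.6)  dx -83.9 dy -363.3 dz 128.8
```

Request:
{"op": "send_rows", "data": {"series": [{"turn": -0.134,"grip": 0.5},{"turn": -0.134},{"turn": -0.134},{"turn": -0.134},{"turn": -0.134},{"turn": -0.134},{"turn": -0.134},{"turn": -0.137},{"dx": -8,"dy": -36,"dz": 8},{"dx": -8,"dy": -36,"dz": 8},{"dx": -8,"dy": -36,"dz": 8},{"dx": -8,"dy": -36,"dz": 8},{"dx": -8,"dy": -36,"dz": 8},{"dx": -8,"dy": -36,"dz": 8},{"dx": -8,"dy": -36,"dz": 8},{"dx": -8,"dy": -36,"dz": 8},{"dx": -8,"dy": -36,"dz": 8},{"dx": -8,"dy": -36,"dz": 8}]}}

```text
schema error: expected keys grip, dx, dy, dz, turn
```

```bash
python3 -c "
from h import *
plan(548.5,324,60,126.5)"
```

```text
t 1.2 pos [265.  566.1 238.8] jaw 64.92 tilt 0.01 F [ 0.3  0.3 -0.1] open 1.0 q7 -0.22
turn -1.075 (world deg 61.6)  dx -83.9 dy -363.3 dz 178.8
```

Request:
{"op": "send_rows", "data": {"series": [{"dx": 0,"dy": 0,"dz": 0,"turn": -0.134,"grip": 0.5},{"dx": 0,"dy": 0,"dz": 0,"turn": -0.134,"grip": 0.5},{"dx": 0,"dy": 0,"dz": 0,"turn": -0.134,"grip": 0.5},{"dx": 0,"dy": 0,"dz": 0,"turn": -0.134,"grip": 0.5},{"dx": 0,"dy": 0,"dz": 0,"turn": -0.134,"grip": 0.5},{"dx": 0,"dy": 0,"dz": 0,"turn": -0.134,"grip": 0.5},{"dx": 0,"dy": 0,"dz": 0,"turn": -0.134,"grip": 0.5},{"dx": 0,"dy": 0,"dz": 0,"turn": -0.137,"grip": 0.5},{"dx": -8,"dy": -36,"dz": 8,"turn": 0,"grip": 0.5},{"dx": -8,"dy": -36,"dz": 8,"turn": 0,"grip": 0.5},{"dx": -8,"dy": -36,"dz": 8,"turn": 0,"grip": 0.5},{"dx": -8,"dy": -36,"dz": 8,"turn": 0,"grip": 0.5},{"dx": -8,"dy": -36,"dz": 8,"turn": 0,"grip": 0.5},{"dx": -8,"dy": -36,"dz": 8,"turn": 0,"grip": 0.5},{"dx": -8,"dy": -36,"dz": 8,"turn": 0,"grip": 0.5},{"dx": -8,"dy": -36,"dz": 8,"turn": 0,"grip": 0.5},{"dx": -8,"dy": -36,"dz": 8,"turn": 0,"grip": 0.5},{"dx": -8,"dy": -36,"dz": 8,"turn": 0,"grip": 0.5}]}}

```text
clock: 3.0
tool_pos: [0.5447, 0.3231, 0.1585]
eef_rot: [-0.313, 0.95, -0.0, 0.0]
contact_force: [0.5, -0.3, -0.4]
opening: 0.5
```

```bash
python3 -c "
from h import *
plan(548.5,324,60,126.5)"
```

```text
t 3.0 pos [544.7 323.1 158.5] jaw 126.5 tilt 0.02 F [ 0.5 -0.3 -0.4] open 0.5 q7 1.17
turn -0.0 (world deg 0.0)  dx -3.6 dy -1.6 dz 98.5
```

Request:
{"op": "send_rows", "data": {"series": [{"dx": -2,"dy": -1,"dz": 25,"turn": 0,"grip": 0.5},{"dx": -2,"dy": -1,"dz": 25,"turn": 0,"grip": 0.5},{"dx": 0,"dy": 0,"dz": 25,"turn": 0,"grip": 0.5},{"dx": 0,"dy": 0,"dz": 25,"turn": 0,"grip": 0.5},{"dx": 0,"dy": 0,"dz": 10,"turn": 0,"grip": 0.5},{"dx": 0,"dy": 0,"dz": 5,"turn": 0,"grip": 0.5},{"dx": 0,"dy": 0,"dz": 0,"turn": 0,"grip": 0.5}]}}

```text
clock: 3.7
tool_pos: [0.548, 0.3253, 0.0438]
eef_rot: [-0.313, 0.95, 0.0, 0.0]
contact_force: [0.1, 0.5, 0.5]
opening: 0.499
```

```bash
python3 -c "
from h import *
plan(548.5,324,39,126.5)
s=snapshot('scene'); save('a1.png',cv2.resize(s['img'][120:230,300:430],None,fx=6,fy=5,interpolation=cv2.INTER_CUBIC))"
```

```text
t 3.7 pos [548.  325.3  43.8] jaw 126.51 tilt 0.01 F [0.1 0.5 0.5] open 0.499 q7 1.09
turn 0.0 (world deg -0.0)  dx 0.3 dy -1.4 dz 4.8
```

View pics/a1.png

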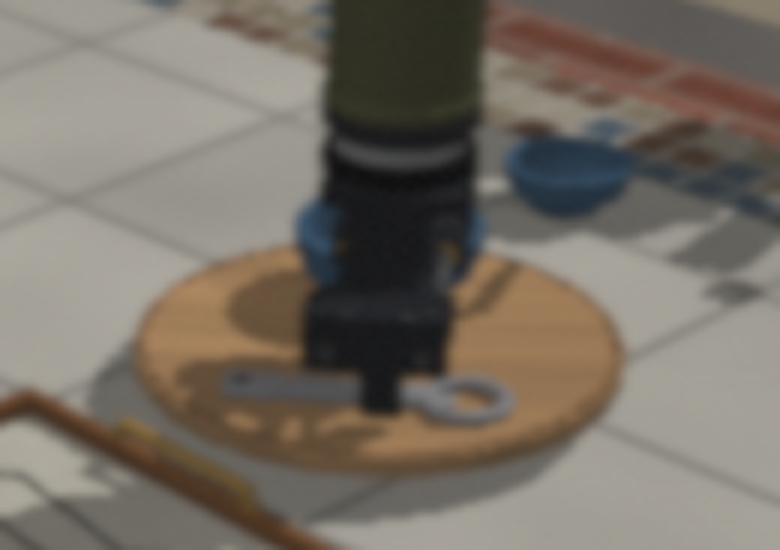

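The gripper straddles the opener's handle near the balance point, and the finger is at about (378,390) in the crop. I'll descend to 39 mm and close gently.

Request:
{"op": "send_rows", "data": {"series": [{"dx": 0,"dy": -1,"dz": 3,"turn": 0,"grip": 0.5},{"dx": 0,"dy": 0,"dz": 3,"turn": 0,"grip": 0.4},{"dx": 0,"dy": 0,"dz": 0,"turn": 0,"grip": 0.25},{"dx": 0,"dy": 0,"dz": 0,"turn": 0,"grip": 0.15},{"dx": 0,"dy": 0,"dz": 0,"turn": 0,"grip": 0.1},{"dx": 0,"dy": 0,"dz": 0,"turn": 0,"grip": 0.1},{"dx": 0,"dy": 0,"dz": 0,"turn": 0,"grip": 0.1}], "force": 25}}

```text
clock: 4.45
tool_pos: [0.5485, 0.3244, 0.0379]
eef_rot: [-0.313, 0.95, 0.0, 0.0]
contact_force: [0.1, -1.1, 1.7]
opening: 0.204
```

```bash
python3 -c "
from h import *
plan(548.5,324,39,126.5)"
```

```text
t 4.45 pos [548.5 324.4  37.9] jaw 126.51 tilt 0.02 F [ 0.1 -1.1  1.7] open 0.204 q7 1.08
turn 0.0 (world deg -0.0)  dx 0.2 dy -0.3 dz -1.1
```

Request:
{"op": "send_rows", "data": {"series": [{"dx": 0,"dy": 0,"dz": -5,"turn": 0,"grip": 0.1},{"dx": 0,"dy": 0,"dz": -15,"turn": 0,"grip": 0.1},{"dx": 0,"dy": 0,"dz": -20,"turn": 0,"grip": 0.1},{"dx": 0,"dy": 0,"dz": -20,"turn": 0,"grip": 0.1},{"dx": 0,"dy": 0,"dz": -20,"turn": 0,"grip": 0.1},{"dx": 0,"dy": 0,"dz": 0,"turn": 0,"grip": 0.1}]}}

```text
clock: 5.05
tool_pos: [0.5501, 0.3258, 0.1214]
eef_rot: [-0.313, 0.95, 0.001, 0.003]
contact_force: [0.7, 0.6, -2.4]
opening: 0.197
```

```bash
python3 -c "
from h import *
s=snapshot('scene'); save('a2.png',cv2.resize(s['img'][120:230,300:430],None,fx=6,fy=5,interpolation=cv2.INTER_CUBIC))
t=snapshot('top');pickle.dump(t,open('top1.pkl','wb'));pickle.dump(s,open('scene1.pkl','wb'))
save('a2t.png',cv2.resize(rect(t,.45,.65,.22,.42,.12),None,fx=3,fy=3))
plan(548.5,324,39,126.5)
"
```

```text
t 5.15 pos [548.6 324.3 118.3] jaw 126.51 tilt 0.05 F [ 0.5  0.1 -1.1] open 0.199 q7 1.14
turn 0.0 (world deg -0.0)  dx 0.2 dy -0.2 dz 79.3
```

View pics/a2.png

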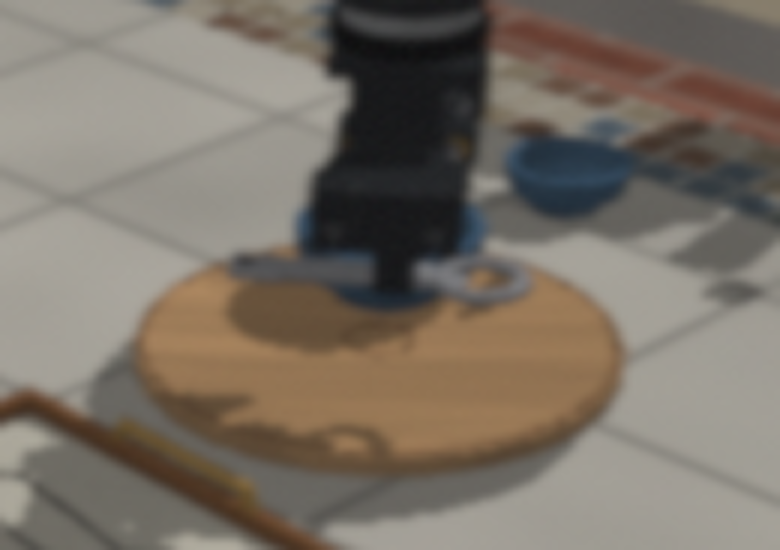

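View pics/a2t.png

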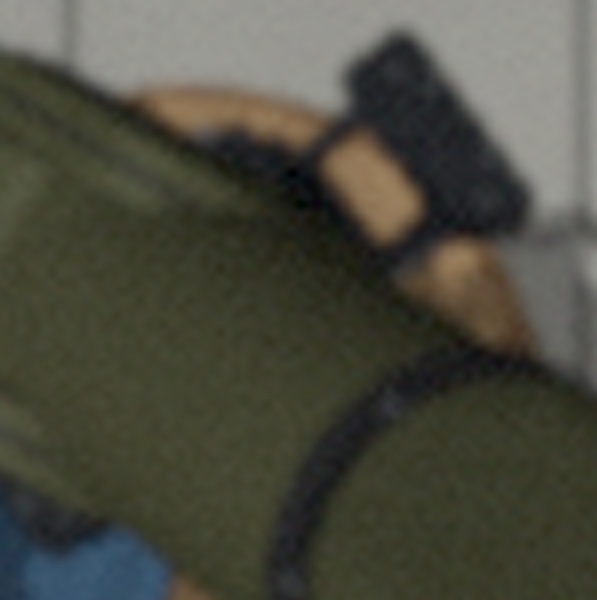

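```bash
python3 -c "
from h import *
plan(528.2,136.1,40,80.9)
"
```

```text
t 5.15 pos [548.6 324.3 118.3] jaw 126.51 tilt 0.05 F [ 0.5  0.1 -1.1] open 0.199 q7 1.14
turn 0.796 (world deg -45.6)  dx -9.6 dy -189.0 dz 78.3
```

Request:
{"op": "send_rows", "data": {"series": [{"dx": 0,"dy": 0,"dz": 0,"turn": 0.09,"grip": 0.1},{"dx": 0,"dy": 0,"dz": 0,"turn": 0.1,"grip": 0.1},{"dx": 0,"dy": 0,"dz": 0,"turn": 0.12,"grip": 0.1},{"dx": 0,"dy": 0,"dz": 0,"turn": 0.12,"grip": 0.1},{"dx": 0,"dy": 0,"dz": 0,"turn": 0.12,"grip": 0.1},{"dx": 0,"dy": 0,"dz": 0,"turn": 0.12,"grip": 0.1},{"dx": 0,"dy": 0,"dz": 0,"turn": 0.08,"grip": 0.1},{"dx": 0,"dy": 0,"dz": 0,"turn": 0.046,"grip": 0.1},{"dx": -1,"dy": -15,"dz": 0,"turn": 0,"grip": 0.1},{"dx": -1,"dy": -25,"dz": 0,"turn": 0,"grip": 0.1},{"dx": -1,"dy": -30,"dz": 0,"turn": 0,"grip": 0.1},{"dx": -2,"dy": -30,"dz": 5,"turn": 0,"grip": 0.1},{"dx": -1,"dy": -30,"dz": 10,"turn": 0,"grip": 0.1},{"dx": -1,"dy": -25,"dz": 10,"turn": 0,"grip": 0.1},{"dx": -1,"dy": -20,"dz": 15,"turn": 0,"grip": 0.1},{"dx": -1,"dy": -14,"dz": 15,"turn": 0,"grip": 0.1},{"dx": 0,"dy": 0,"dz": 15,"turn": 0,"grip": 0.1},{"dx": 0,"dy": 0,"dz": 8,"turn": 0,"grip": 0.1},{"dx": 0,"dy": 0,"dz": 0,"turn": 0,"grip": 0.1}]}}

```text
clock: 7.05
tool_pos: [0.5263, 0.1356, 0.0386]
eef_rot: [0.079, 0.997, -0.0, -0.001]
contact_force: [0.7, 0.3, -1.3]
opening: 0.198
```

```bash
python3 -c "
from h import *
plan(528.2,136.1,40,80.9)
s=snapshot('scene'); pickle.dump(s,open('scene2.pkl','wb'));save('a3.png',cv2.resize(s['img'][190:270,260:370],None,fx=7,fy=7,interpolation=cv2.INTER_CUBIC))
"
```

```text
t 7.05 pos [526.3 135.6  38.6] jaw 80.94 tilt 0.15 F [ 0.7  0.3 -1.3] open 0.198 q7 0.65
turn 0.001 (world deg -0.0)  dx -1.8 dy 0.8 dz -1.4
```

View pics/a3.png

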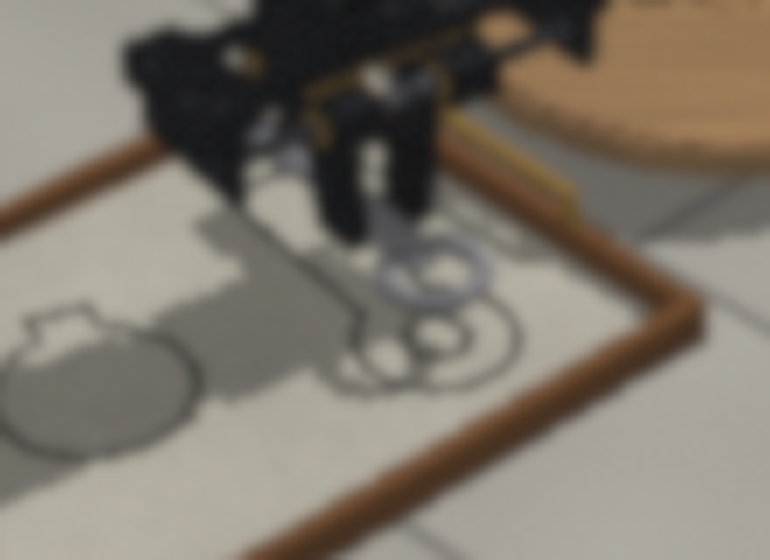

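Request:
{"op": "send_rows", "data": {"series": [{"dx": -1.0,"dy": 0.5,"dz": 8,"turn": 0,"grip": 0.1},{"dx": -0.5,"dy": 0,"dz": 8,"turn": 0,"grip": 0.1},{"dx": 0,"dy": 0,"dz": 5,"turn": 0,"grip": 0.1},{"dx": 0,"dy": 0,"dz": 3,"turn": 0,"grip": 0.1},{"dx": 0,"dy": 0,"dz": 1.5,"turn": 0,"grip": 0.1},{"dx": 0,"dy": 0,"dz": 0,"turn": 0,"grip": 0.1}]}}

```text
clock: 7.7
tool_pos: [0.5289, 0.1366, 0.0141]
eef_rot: [0.079, 0.997, -0.0, -0.0]
contact_force: [-0.3, -0.4, -1.1]
opening: 0.202
```

```bash
python3 -c "
from h import *
plan(528.2,136.1,10.9,80.9)
s=snapshot('scene'); pickle.dump(s,open('scene2.pkl','wb'));save('a4.png',cv2.resize(s['img'][190:270,260:370],None,fx=7,fy=7,interpolation=cv2.INTER_CUBIC))
"
```

```text
t 7.7 pos [528.9 136.6  14.1] jaw 80.91 tilt 0.01 F [-0.3 -0.4 -1.1] open 0.202 q7 0.64
turn 0.0 (world deg -0.0)  dx 0.6 dy -0.6 dz 3.2
```

View pics/a4.png

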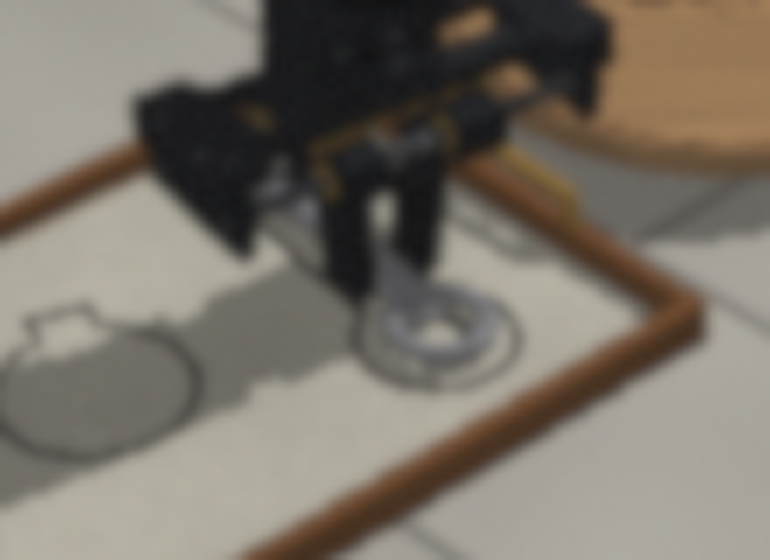

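The opener's ring head sits over the drawn ring, with about 3 mm still to go. I'll lower it, then look at the contact force before releasing.

Request:
{"op": "send_rows", "data": {"series": [{"dx": 0.5,"dy": -0.5,"dz": 1.5,"turn": 0,"grip": 0.1},{"dx": 0,"dy": 0,"dz": 1,"turn": 0,"grip": 0.1},{"dx": 0,"dy": 0,"dz": 0.7,"turn": 0,"grip": 0.1},{"dx": 0,"dy": 0,"dz": 0,"turn": 0,"grip": 0.1}]}}

```text
clock: 8.15
tool_pos: [0.5284, 0.1361, 0.011]
eef_rot: [0.079, 0.997, 0.0, 0.0]
contact_force: [-0.4, 0.3, -1.5]
opening: 0.194
```

```bash
python3 -c "
from h import *
plan(528.2,136.1,10.9,80.9)
"
```

```text
t 8.15 pos [528.4 136.1  11. ] jaw 80.9 tilt 0.0 F [-0.4  0.3 -1.5] open 0.194 q7 0.64
turn 0.0 (world deg -0.0)  dx 0.2 dy -0.0 dz 0.1
```

Request:
{"op": "send_rows", "data": {"series": [{"dx": 0,"dy": 0,"dz": 0.5,"turn": 0,"grip": 0.1},{"dx": 0,"dy": 0,"dz": 0.2,"turn": 0,"grip": 0.1},{"dx": 0,"dy": 0,"dz": 0,"turn": 0,"grip": 0.1}]}}

```text
clock: 8.45
tool_pos: [0.5285, 0.1361, 0.0108]
eef_rot: [0.079, 0.997, 0.0, 0.0]
contact_force: [-1.1, 0.1, 5.8]
opening: 0.199
```

Contact: +5.8 N. I'll release the opener and retract.

Request:
{"op": "send_rows", "data": {"series": [{"dx": 0,"dy": 0,"dz": 0,"turn": 0,"grip": 0.22},{"dx": 0,"dy": 0,"dz": 0,"turn": 0,"grip": 0.3},{"dx": 0,"dy": 0,"dz": 0,"turn": 0,"grip": 0.4},{"dx": 0,"dy": 0,"dz": -10,"turn": 0,"grip": 0.4},{"dx": 0,"dy": 0,"dz": -30,"turn": 0,"grip": 0.4},{"dx": 0,"dy": 0,"dz": -40,"turn": 0,"grip": 0.4},{"dx": 0,"dy": 0,"dz": -40,"turn": 0,"grip": 0.4},{"dx": 0,"dy": 30,"dz": -20,"turn": 0,"grip": 0.4},{"dx": 0,"dy": 40,"dz": 0,"turn": 0,"grip": 0.4},{"dx": 0,"dy": 40,"dz": 0,"turn": 0,"grip": 0.4},{"dx": 0,"dy": 40,"dz": 0,"turn": 0,"grip": 0.4},{"dx": 0,"dy": 0,"dz": 0,"turn": 0,"grip": 0.4}]}}

```text
clock: 9.65
tool_pos: [0.5512, 0.2927, 0.1516]
eef_rot: [0.075, 0.997, 0.004, 0.0]
contact_force: [-0.8, -0.2, 0.3]
opening: 0.398
```

```bash
python3 -c "
from h import *
s=snapshot('scene');t=snapshot('top')
pickle.dump(s,open('scene3.pkl','wb'));pickle.dump(t,open('top3.pkl','wb'))
a=cv2.resize(s['img'][190:270,270:370],(400,400),interpolation=cv2.INTER_CUBIC)
b=cv2.resize(t['img'][225:325,170:430],None,fx=3,fy=3,interpolation=cv2.INTER_CUBIC)
save('a5.png',b);save('a5s.png',a)
plan(463,370,100)
"
```

```text
t 9.75 pos [551.6 285.  150.6] jaw 81.02 tilt 0.01 F [ 0.3 -0.9  0.4] open 0.398 q7 0.58
turn -0.0 (world deg 0.0)  dx 100.8 dy 70.1 dz 50.6
```

View pics/a5.png

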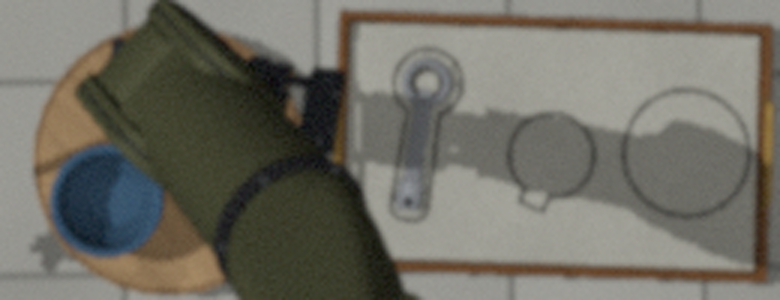

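View pics/a5s.png

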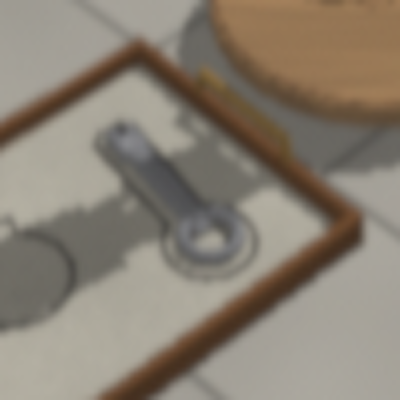

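```bash
python3 -c "
from h import *
plan(469.5,467.2,120,81)
s=pickle.load(open('top3.pkl','rb'))
P=cloud(s);img=s['img'].astype(int)
m=(img[...,2]-img[...,0]>20)&(P[...,2]>.03)&(abs(P[...,0]-.46)<.08)&(abs(P[...,1]-.43)<.08)
vv,uu=np.nonzero(m); W=np.array([ray(s,u,v,.086) for u,v in zip(uu,vv)])
print(cv2.minEnclosingCircle((W[:,:2]*1000).astype(np.float32)))
s=pickle.load(open('scene0.pkl','rb'))
im=s['img'].copy()
k=8;u0,v0=335,148
im=cv2.resize(im[v0:v0+50,u0:u0+60],None,fx=k,fy=k,interpolation=cv2.INTER_CUBIC)
for c,col in (((463,421.3),(255,0,0)),((461.5,422.5),(255,255,0))):
  for t in np.arange(0,6.28,.15):
    u,v=proj(s,[c[0]/1000+.052*np.cos(t),c[1]/1000+.052*np.sin(t),.086]);cv2.circle(im,(int((u+.5-u0)*k),int((v+.5-v0)*k)),1,col,-1)
save('bowlchk.png',im)
"
```

```text
t 9.75 pos [551.6 285.  150.6] jaw 81.02 tilt 0.01 F [ 0.3 -0.9  0.4] open 0.398 q7 0.58
turn 0.0 (world deg -0.0)  dx 109.6 dy 167.1 dz 30.6
((462.6266174316406, 421.3427429199219), 50.422061920166016)
```

View pics/bowlchk.png

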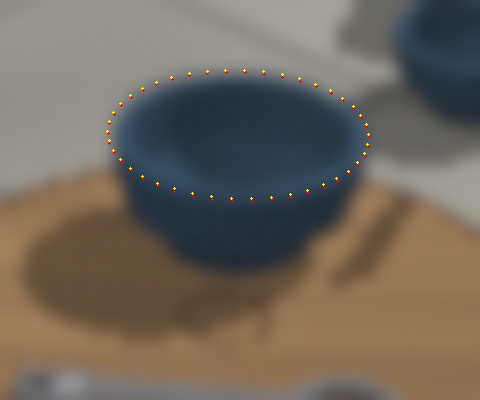

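Request:
{"op": "send_rows", "data": {"series": [{"dx": 8,"dy": 12,"dz": 0,"turn": 0,"grip": 0.45},{"dx": 20,"dy": 30,"dz": 0,"turn": 0,"grip": 0.45},{"dx": 25,"dy": 38,"dz": 0,"turn": 0,"grip": 0.45},{"dx": 25,"dy": 38,"dz": 0,"turn": 0,"grip": 0.45},{"dx": 20,"dy": 32,"dz": 10,"turn": 0,"grip": 0.45},{"dx": 11,"dy": 17,"dz": 20,"turn": 0,"grip": 0.45},{"dx": 0,"dy": 0,"dz": 20,"turn": 0,"grip": 0.45},{"dx": 0,"dy": 0,"dz": 0,"turn": 0,"grip": 0.45}]}}

```text
clock: 10.55
tool_pos: [0.4687, 0.4646, 0.0978]
eef_rot: [0.079, 0.997, -0.003, -0.002]
contact_force: [-0.3, -0.2, 0.0]
opening: 0.451
```

```bash
python3 -c "
from h import *
plan(469.5,467.2,60,81)
s=snapshot('scene');save('b1.png',cv2.resize(s['img'][110:200,310:430],None,fx=6,fy=6,interpolation=cv2.INTER_CUBIC))
"
```

```text
t 10.55 pos [468.7 464.6  97.8] jaw 80.95 tilt 0.36 F [-0.3 -0.2  0. ] open 0.451 q7 0.31
turn -0.001 (world deg 0.0)  dx -0.3 dy 2.7 dz 37.8
```

View pics/b1.png

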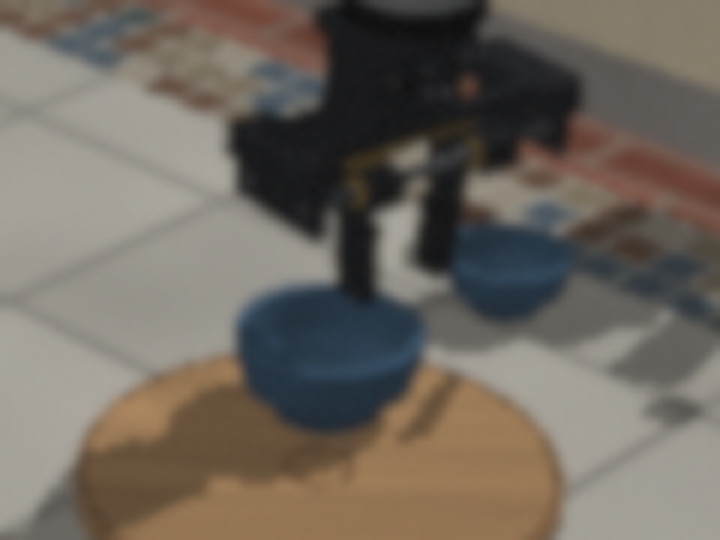

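Request:
{"op": "send_rows", "data": {"series": [{"dx": 0,"dy": 1,"dz": 8,"turn": 0,"grip": 0.45},{"dx": 0,"dy": 0,"dz": 10,"turn": 0,"grip": 0.45},{"dx": 0,"dy": 0,"dz": 10,"turn": 0,"grip": 0.45},{"dx": 0,"dy": 0,"dz": 6,"turn": 0,"grip": 0.45},{"dx": 0,"dy": 0,"dz": 0,"turn": 0,"grip": 0.35}]}}

```text
clock: 11.1
tool_pos: [0.4706, 0.4665, 0.0651]
eef_rot: [0.079, 0.997, -0.001, -0.001]
contact_force: [0.8, 1.1, -0.4]
opening: 0.38
```

```bash
python3 -c "
from h import *
plan(469.5,467.2,62,81)
"
```

```text
t 11.1 pos [470.6 466.5  65.1] jaw 80.89 tilt 0.12 F [ 0.8  1.1 -0.4] open 0.38 q7 0.3
turn -0.002 (world deg 0.1)  dx 1.2 dy 0.5 dz 3.1
```

Request:
{"op": "send_rows", "data": {"series": [{"dx": 1,"dy": 0.5,"dz": 1,"turn": 0,"grip": 0.3},{"dx": 0,"dy": 0,"dz": 0,"turn": 0,"grip": 0.22},{"dx": 0,"dy": 0,"dz": 0,"turn": 0,"grip": 0.15},{"dx": 0,"dy": 0,"dz": 0,"turn": 0,"grip": 0.08},{"dx": 0,"dy": 0,"dz": 0,"turn": 0,"grip": 0.03},{"dx": 0,"dy": 0,"dz": 0,"turn": 0,"grip": 0.02}], "force": 15}}

```text
clock: 11.7
tool_pos: [0.4706, 0.4677, 0.0657]
eef_rot: [0.079, 0.997, -0.0, 0.0]
contact_force: [1.1, -1.4, 2.6]
opening: 0.115
```

```bash
python3 -c "
from h import *
plan(469.5,467.2,62,81)
s=snapshot('scene');save('b2.png',cv2.resize(s['img'][110:200,310:430],None,fx=6,fy=6,interpolation=cv2.INTER_CUBIC))
"
```

```text
t 11.7 pos [470.6 467.7  65.7] jaw 80.89 tilt 0.04 F [ 1.1 -1.4  2.6] open 0.115 q7 0.3
turn -0.002 (world deg 0.1)  dx 1.0 dy -0.7 dz 3.7
```

View pics/b2.png

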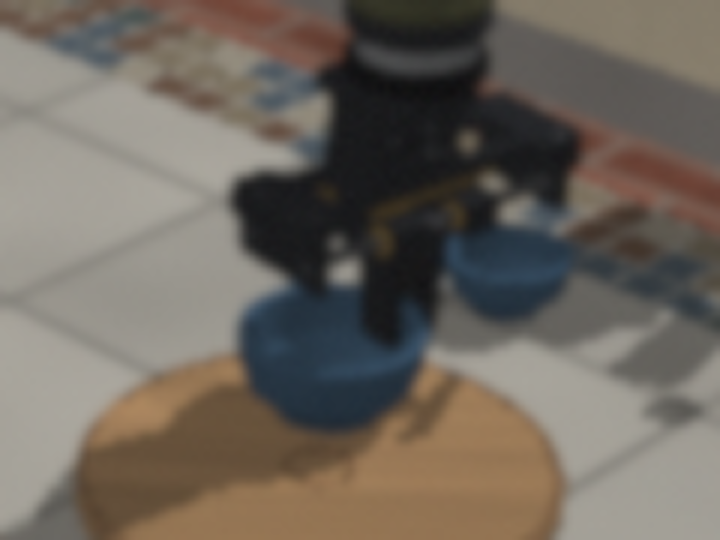

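Request:
{"op": "send_rows", "data": {"series": [{"dx": 0,"dy": 0,"dz": 0,"turn": 0,"grip": 0.02},{"dx": 0,"dy": 0,"dz": -4,"turn": 0,"grip": 0.02},{"dx": 0,"dy": 0,"dz": -8,"turn": 0,"grip": 0.02},{"dx": 0,"dy": 0,"dz": -10,"turn": 0,"grip": 0.02},{"dx": 0,"dy": 0,"dz": -10,"turn": 0,"grip": 0.02},{"dx": 0,"dy": 0,"dz": 0,"turn": 0,"grip": 0.02}], "force": 22}}

```text
clock: 12.35
tool_pos: [0.4706, 0.4697, 0.0993]
eef_rot: [0.079, 0.997, 0.002, 0.001]
contact_force: [1.1, -0.7, -2.5]
opening: 0.085
```

```bash
python3 -c "
from h import *
plan(506.5,-74.7,120,81)
s=snapshot('scene');save('b3.png',cv2.resize(s['img'][110:200,310:430],None,fx=6,fy=6,interpolation=cv2.INTER_CUBIC))
"
```

```text
t 12.35 pos [470.6 469.7  99.3] jaw 80.92 tilt 0.24 F [ 1.1 -0.7 -2.5] open 0.085 q7 0.31
turn -0.001 (world deg 0.1)  dx -120.6 dy -532.0 dz -20.7
```

View pics/b3.png

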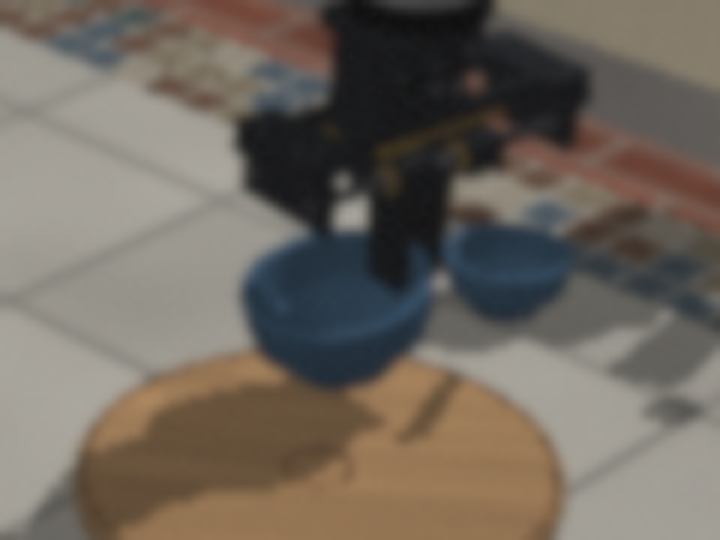

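Request:
{"op": "send_rows", "data": {"series": [{"dx": -1,"dy": -6,"dz": -10,"turn": 0,"grip": 0.02},{"dx": -3,"dy": -14,"dz": -10,"turn": 0,"grip": 0.02},{"dx": -5,"dy": -22,"dz": -10,"turn": 0,"grip": 0.02},{"dx": -7,"dy": -30,"dz": -5,"turn": 0,"grip": 0.02},{"dx": -8,"dy": -34,"dz": 0,"turn": 0,"grip": 0.02},{"dx": -8,"dy": -35,"dz": 0,"turn": 0,"grip": 0.02},{"dx": -8,"dy": -35,"dz": 0,"turn": 0,"grip": 0.02},{"dx": -8,"dy": -35,"dz": 0,"turn": 0,"grip": 0.02},{"dx": -8,"dy": -35,"dz": 0,"turn": 0,"grip": 0.02},{"dx": -8,"dy": -35,"dz": 0,"turn": 0,"grip": 0.02},{"dx": -8,"dy": -35,"dz": 0,"turn": 0,"grip": 0.02},{"dx": -8,"dy": -35,"dz": 0,"turn": 0,"grip": 0.02},{"dx": -8,"dy": -35,"dz": 0,"turn": 0,"grip": 0.02},{"dx": -8,"dy": -35,"dz": 0,"turn": 0,"grip": 0.02},{"dx": -8,"dy": -34,"dz": 0,"turn": 0,"grip": 0.02},{"dx": -7,"dy": -30,"dz": 0,"turn": 0,"grip": 0.02},{"dx": -5,"dy": -24,"dz": 10,"turn": 0,"grip": 0.02},{"dx": -3,"dy": -16,"dz": 15,"turn": 0,"grip": 0.02},{"dx": -2,"dy": -8,"dz": 15,"turn": 0,"grip": 0.02},{"dx": 0,"dy": 0,"dz": 10,"turn": 0,"grip": 0.02}]}}

```text
clock: 14.4
tool_pos: [0.5044, -0.0805, 0.0821]
eef_rot: [0.081, 0.997, -0.001, -0.0]
contact_force: [-0.2, -0.2, -1.1]
opening: 0.087
```

```bash
python3 -c "
from h import *
s=snapshot('scene');save('b4.png',cv2.resize(s['img'][180:310,170:340],None,fx=4.6,fy=4.6,interpolation=cv2.INTER_CUBIC))
t=snapshot('top');pickle.dump(t,open('top4.pkl','wb'));pickle.dump(s,open('scene4.pkl','wb'))
save('b4t.png',cv2.resize(t['img'][215:330,265:435],None,fx=4.6,fy=4.6,interpolation=cv2.INTER_CUBIC))
plan(506.5,-74.7,50,81)
"
```

```text
t 14.5 pos [504.3 -77.6  81.8] jaw 80.88 tilt 0.11 F [-0.1  0.3 -1.6] open 0.087 q7 0.94
turn -0.002 (world deg 0.1)  dx -1.7 dy 3.2 dz 31.8
```

View pics/b4.png

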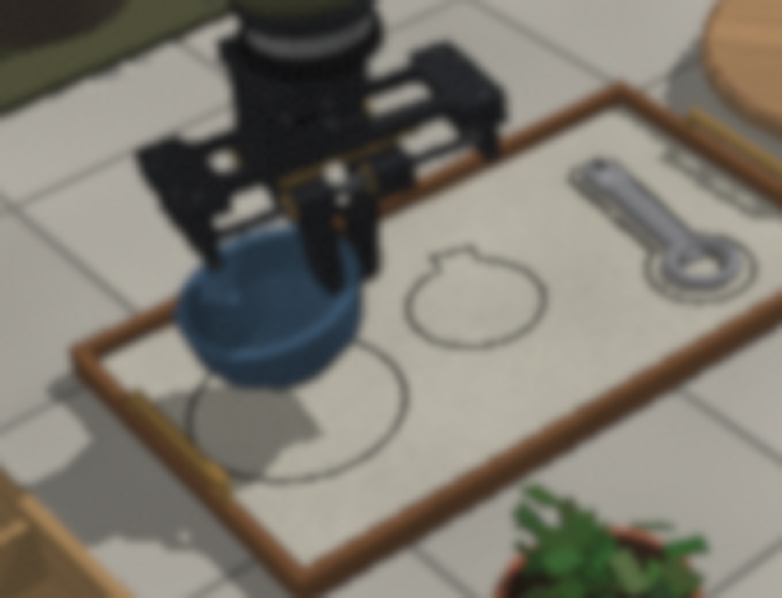

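View pics/b4t.png

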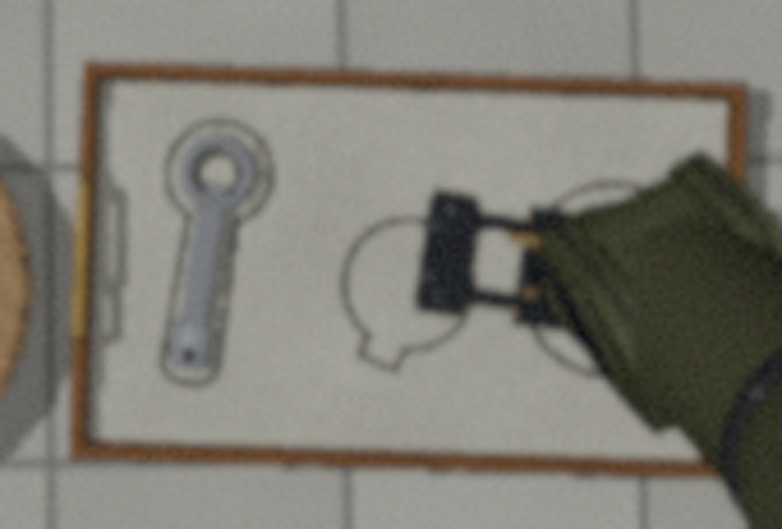

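Request:
{"op": "send_rows", "data": {"series": [{"dx": -1,"dy": 1,"dz": 5,"turn": 0,"grip": 0.02},{"dx": -0.5,"dy": 1,"dz": 8,"turn": 0,"grip": 0.02},{"dx": 0,"dy": 1,"dz": 8,"turn": 0,"grip": 0.02},{"dx": 0,"dy": 0,"dz": 5,"turn": 0,"grip": 0.02},{"dx": 0,"dy": 0,"dz": 0,"turn": 0,"grip": 0.02}]}}

```text
clock: 15.0
tool_pos: [0.5068, -0.0744, 0.0555]
eef_rot: [0.079, 0.997, -0.0, -0.001]
contact_force: [0.0, 0.0, -3.5]
opening: 0.087
```

```bash
python3 -c "
from h import *
plan(506.5,-74.7,39,81)
s=snapshot('scene');save('b5.png',cv2.resize(s['img'][180:310,170:340],None,fx=4.6,fy=4.6,interpolation=cv2.INTER_CUBIC))
"
```

```text
t 15.0 pos [506.8 -74.4  55.5] jaw 80.94 tilt 0.09 F [ 0.   0.  -3.5] open 0.087 q7 0.92
turn -0.001 (world deg 0.1)  dx 0.3 dy -0.3 dz 16.5
```

View pics/b5.png

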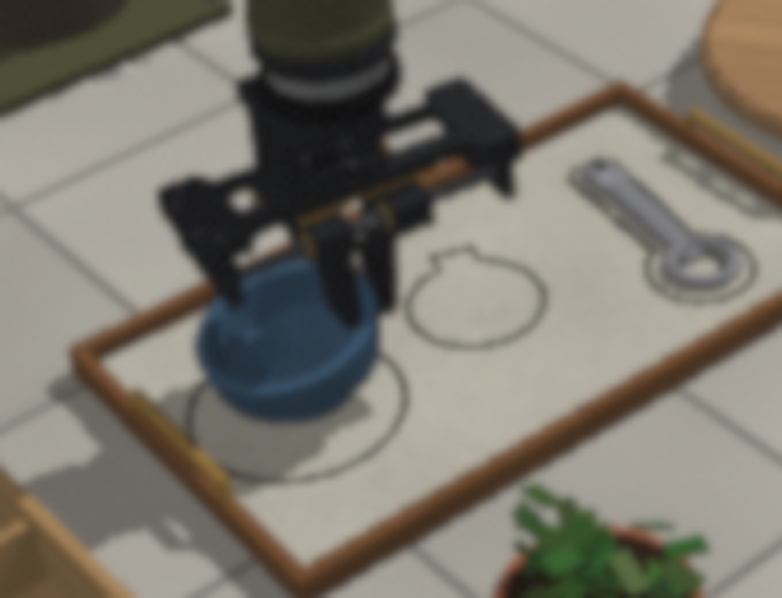

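Request:
{"op": "send_rows", "data": {"series": [{"dx": 0,"dy": 0,"dz": 3,"turn": 0,"grip": 0.02},{"dx": 0,"dy": 0,"dz": 2,"turn": 0,"grip": 0.02},{"dx": 0,"dy": 0,"dz": 1,"turn": 0,"grip": 0.02},{"dx": 0,"dy": 0,"dz": 0,"turn": 0,"grip": 0.02}], "force": 12}}

```text
clock: 15.45
tool_pos: [0.5073, -0.0748, 0.0502]
eef_rot: [0.079, 0.997, 0.0, -0.0]
contact_force: [-0.0, 0.6, -2.6]
opening: 0.087
```

Request:
{"op": "send_rows", "data": {"series": [{"dx": 0,"dy": 0,"dz": 1,"turn": 0,"grip": 0.02},{"dx": 0,"dy": 0,"dz": 1,"turn": 0,"grip": 0.02},{"dx": 0,"dy": 0,"dz": 0,"turn": 0,"grip": 0.02}], "force": 10}}

```text
clock: 15.75
tool_pos: [0.5077, -0.074, 0.0486]
eef_rot: [0.079, 0.997, 0.0, 0.0]
contact_force: [-1.0, 3.0, 3.6]
opening: 0.087
```

Request:
{"op": "send_rows", "data": {"series": [{"dx": 0,"dy": 0,"dz": 1,"turn": 0,"grip": 0.02},{"dx": 0,"dy": 0,"dz": 1,"turn": 0,"grip": 0.02},{"dx": 0,"dy": 0,"dz": 1,"turn": 0,"grip": 0.02},{"dx": 0,"dy": 0,"dz": 0,"turn": 0,"grip": 0.02}], "force": 7}}

```text
clock: 16.15
tool_pos: [0.5078, -0.0743, 0.0453]
eef_rot: [0.079, 0.997, 0.0, 0.0]
contact_force: [0.9, 4.5, 3.9]
opening: 0.093
```

```bash
python3 -c "
from h import *
plan(506.5,-74.7,39,81)
s=snapshot('scene');save('b6.png',cv2.resize(s['img'][180:310,170:340],None,fx=4.6,fy=4.6,interpolation=cv2.INTER_CUBIC))
"
```

```text
t 16.15 pos [507.8 -74.3  45.3] jaw 80.94 tilt 0.06 F [0.9 4.5 3.9] open 0.093 q7 0.91
turn -0.001 (world deg 0.1)  dx 1.2 dy -0.6 dz 6.3
```

View pics/b6.png

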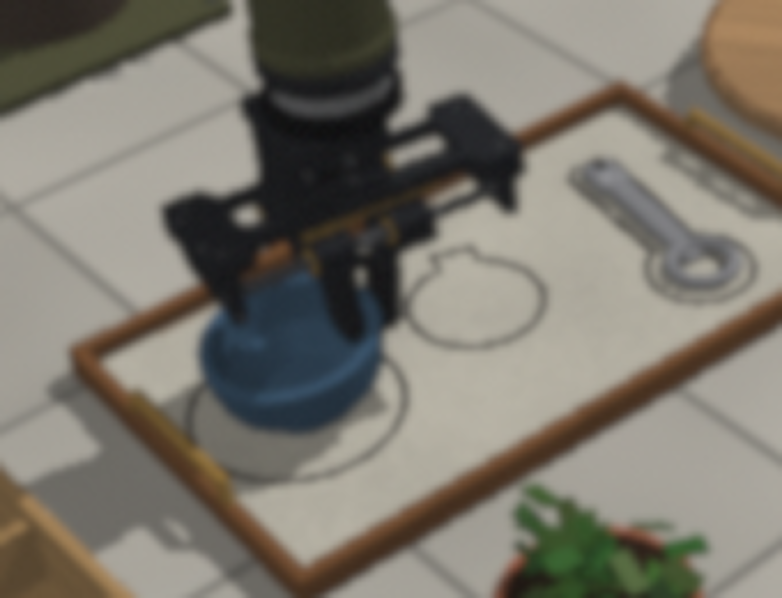

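Request:
{"op": "send_rows", "data": {"series": [{"dx": 0,"dy": 0,"dz": 1.5,"turn": 0,"grip": 0.02},{"dx": 0,"dy": 0,"dz": 1.5,"turn": 0,"grip": 0.02},{"dx": 0,"dy": 0,"dz": 1.5,"turn": 0,"grip": 0.02},{"dx": 0,"dy": 0,"dz": 0,"turn": 0,"grip": 0.02}], "force": 5}}

```text
clock: 16.6
tool_pos: [0.5071, -0.075, 0.0405]
eef_rot: [0.079, 0.997, -0.0, -0.0]
contact_force: [0.8, 2.9, 1.8]
opening: 0.111
```

```bash
python3 -c "
from h import *
plan(506.5,-74.7,39,81)
s=snapshot('scene');save('b7.png',cv2.resize(s['img'][180:310,170:340],None,fx=4.6,fy=4.6,interpolation=cv2.INTER_CUBIC))
"
```

```text
t 16.6 pos [507.1 -75.   40.5] jaw 80.89 tilt 0.04 F [0.8 2.9 1.8] open 0.111 q7 0.91
turn -0.002 (world deg 0.1)  dx 0.7 dy 0.2 dz 1.5
```

View pics/b7.png

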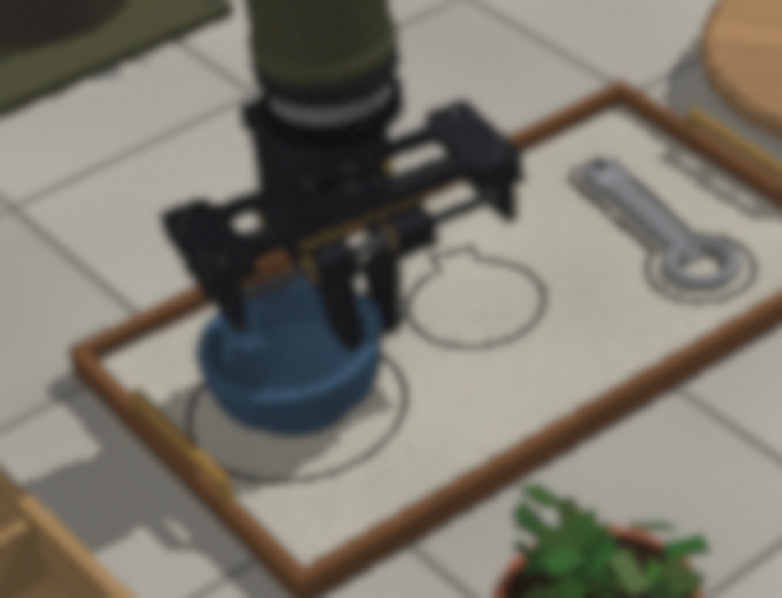

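Request:
{"op": "send_rows", "data": {"series": [{"dx": 0,"dy": 0,"dz": 0.8,"turn": 0,"grip": 0.02},{"dx": 0,"dy": 0,"dz": 0.5,"turn": 0,"grip": 0.02},{"dx": 0,"dy": 0,"dz": 0,"turn": 0,"grip": 0.02}], "force": 3}}

```text
clock: 16.95
tool_pos: [0.5071, -0.0749, 0.0394]
eef_rot: [0.079, 0.997, -0.0, -0.0]
contact_force: [0.9, 1.2, 0.8]
opening: 0.111
```

Request:
{"op": "send_rows", "data": {"series": [{"dx": 0,"dy": 0,"dz": 0,"turn": 0,"grip": 0.13},{"dx": 0,"dy": 0,"dz": 0,"turn": 0,"grip": 0.18},{"dx": 0,"dy": 0,"dz": 0,"turn": 0,"grip": 0.25},{"dx": 0,"dy": 0,"dz": 0,"turn": 0,"grip": 0.35},{"dx": 0,"dy": 0,"dz": 0,"turn": 0,"grip": 0.4},{"dx": 0,"dy": 0,"dz": -5,"turn": 0,"grip": 0.4},{"dx": 0,"dy": 0,"dz": -10,"turn": 0,"grip": 0.4},{"dx": 0,"dy": 0,"dz": -25,"turn": 0,"grip": 0.4},{"dx": 0,"dy": 0,"dz": -40,"turn": 0,"grip": 0.4},{"dx": 0,"dy": 0,"dz": -40,"turn": 0,"grip": 0.4},{"dx": 0,"dy": 0,"dz": -20,"turn": 0,"grip": 0.4},{"dx": 0,"dy": 0,"dz": 0,"turn": 0,"grip": 0.4}]}}

```text
clock: 18.15
tool_pos: [0.5092, -0.0749, 0.1831]
eef_rot: [0.08, 0.997, 0.0, 0.003]
contact_force: [0.1, -0.1, -0.0]
opening: 0.399
```

```bash
python3 -c "
from h import *
plan(506.5,-74.7,39,81)
s=snapshot('scene');t=snapshot('top');pickle.dump(t,open('top5.pkl','wb'));pickle.dump(s,open('scene5.pkl','wb'))
save('b8.png',cv2.resize(s['img'][180:310,170:340],None,fx=4.6,fy=4.6,interpolation=cv2.INTER_CUBIC))
save('b8t.png',cv2.resize(t['img'][215:330,265:435],None,fx=4.6,fy=4.6,interpolation=cv2.INTER_CUBIC))
"
```

```text
t 18.15 pos [509.2 -74.9 183.1] jaw 80.87 tilt 0.39 F [ 0.1 -0.1 -0. ] open 0.399 q7 1.04
turn -0.002 (world deg 0.1)  dx 2.7 dy -0.3 dz 144.1
```

View pics/b8.png

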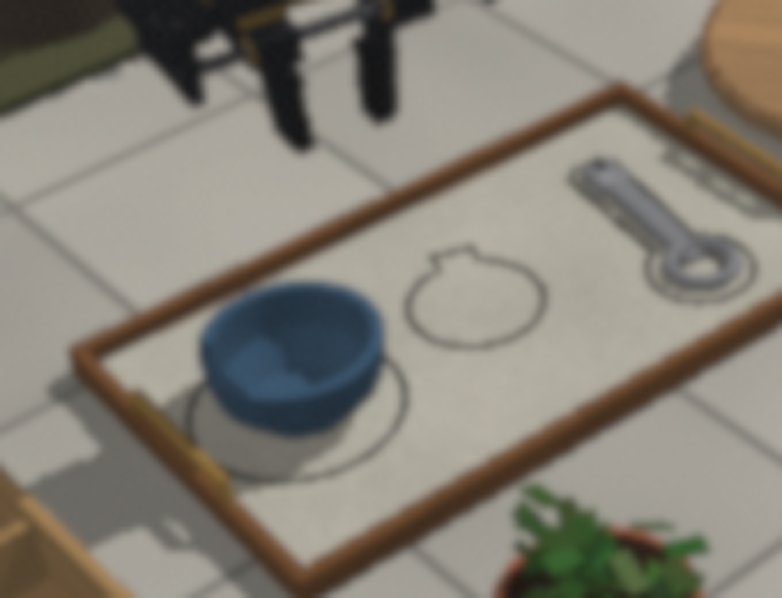

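View pics/b8t.png

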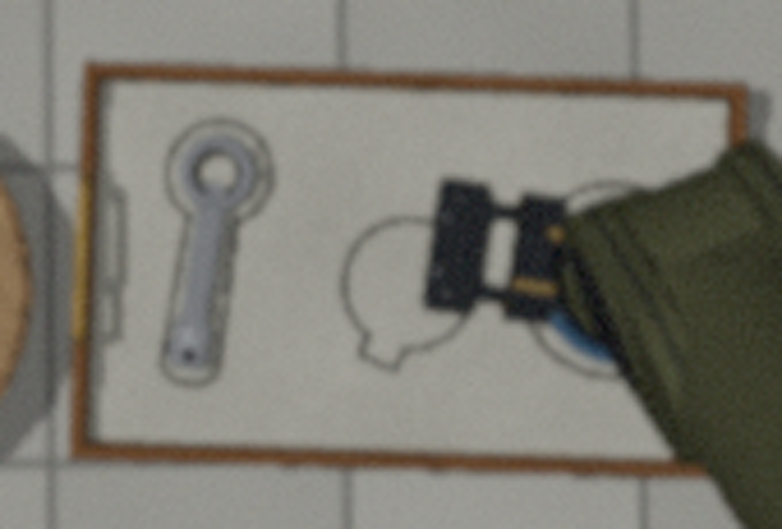

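```bash
python3 -c "
from h import *
plan(561,-419.3,150,70)"
```

```text
t 18.25 pos [507.2 -75.  180.1] jaw 80.88 tilt 0.05 F [-0.6  0.   0.3] open 0.404 q7 1.04
turn 0.19 (world deg -10.9)  dx -168.3 dy -305.1 dz 30.1
```

Request:
{"op": "send_rows", "data": {"series": [{"dx": 0,"dy": 0,"dz": 0,"turn": 0.09,"grip": 1},{"dx": 0,"dy": 0,"dz": 0,"turn": 0.1,"grip": 1},{"dx": -7,"dy": -12,"dz": 0,"turn": 0,"grip": 1},{"dx": -15,"dy": -28,"dz": 0,"turn": 0,"grip": 1},{"dx": -20,"dy": -36,"dz": 0,"turn": 0,"grip": 1},{"dx": -20,"dy": -36,"dz": 0,"turn": 0,"grip": 1},{"dx": -20,"dy": -36,"dz": 0,"turn": 0,"grip": 1},{"dx": -20,"dy": -36,"dz": 0,"turn": 0,"grip": 1},{"dx": -20,"dy": -36,"dz": 0,"turn": 0,"grip": 1},{"dx": -18,"dy": -34,"dz": 0,"turn": 0,"grip": 1},{"dx": -15,"dy": -27,"dz": 0,"turn": 0,"grip": 1},{"dx": -9,"dy": -16,"dz": 0,"turn": 0,"grip": 1},{"dx": -4,"dy": -8,"dz": 10,"turn": 0,"grip": 1},{"dx": 0,"dy": 0,"dz": 10,"turn": 0,"grip": 1},{"dx": 0,"dy": 0,"dz": 0,"turn": 0,"grip": 1}]}}

```text
clock: 19.75
tool_pos: [0.5593, -0.4168, 0.1564]
eef_rot: [0.172, 0.985, 0.001, -0.003]
contact_force: [0.1, 0.9, -0.4]
opening: 1.001
```

```bash
python3 - <<'E'
from h import *
plan(561,-419.3,61,70)
s=snapshot('scene');t=snapshot('top');pickle.dump(t,open('top6.pkl','wb'));pickle.dump(s,open('scene6.pkl','wb'))
save('c1.png',cv2.resize(s['img'][250:390,60:210],None,fx=4,fy=4,interpolation=cv2.INTER_CUBIC))
k=5;u0,v0=340,225
im=cv2.resize(t['img'][v0:v0+100,u0:u0+100],None,fx=k,fy=k,interpolation=cv2.INTER_CUBIC)
save('c1t.png',im)
img=t['img'].astype(int);P=cloud(t)
m=(img[...,2]-img[...,0]>15)&(abs(P[...,0]-.5)<.09)&(abs(P[...,1]+.12)<.09)
vv,uu=np.nonzero(m);W=np.array([ray(t,u,v,.059) for u,v in zip(uu,vv)])
print(cv2.minEnclosingCircle((W[:,:2]*1000).astype(np.float32)))
E
```

```text
t 19.75 pos [ 559.3 -416.8  156.4] jaw 70.14 tilt 0.35 F [ 0.1  0.9 -0.4] open 1.001 q7 1.49
turn 0.002 (world deg -0.1)  dx -2.5 dy -1.8 dz 95.4
((500.6804504394531, -118.06365966796875), 51.623477935791016)
```

View pics/c1.png

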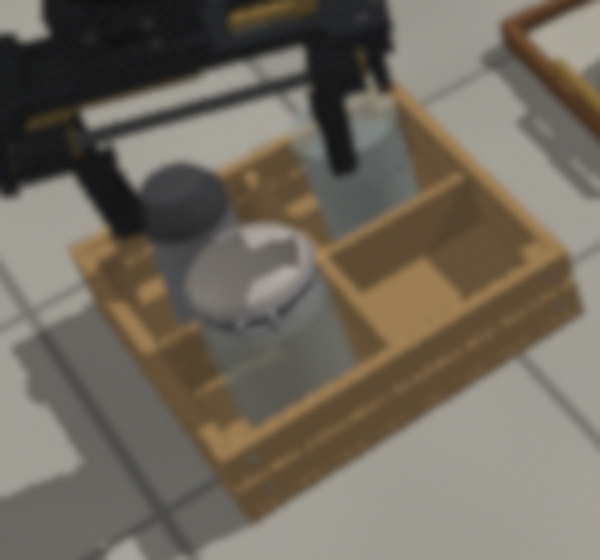

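View pics/c1t.png

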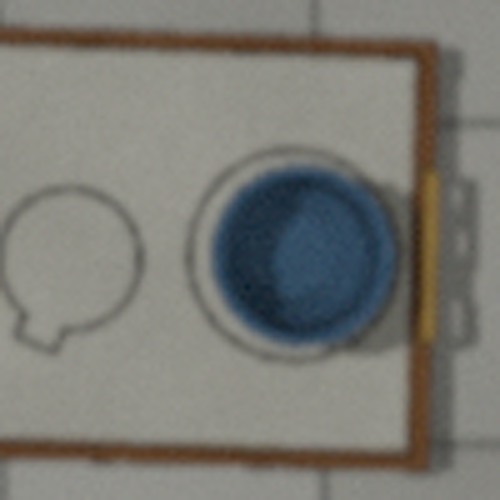

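```bash
python3 - <<'E'
from h import *
s=pickle.load(open('scene0.pkl','rb'));P=cloud(s)
m=(P[...,2]>.1)&(abs(P[...,0]-.56)<.05)&(abs(P[...,1]+.42)<.05)&(s['img'].astype(int).min(-1)>110)
n,l,st,ce=cv2.connectedComponentsWithStats(m.astype(np.uint8));k=1+st[1:,4].argmax();vv,uu=np.nonzero(l==k)
for z in(.112,.118):
    W=np.array([ray(s,u,v,z) for u,v in zip(uu,vv)]);print(cv2.minEnclosingCircle((W[:,:2]*1000).astype(np.float32)),W.mean(0))
E
```

```text
((564.4766845703125, -425.2177429199219), 32.25954818725586) [ 0.5637302  -0.42432041  0.112     ]
((570.8463134765625, -426.33758544921875), 31.982053756713867) [ 0.57010616 -0.42544826  0.118     ]
```

Request:
{"op": "send_rows", "data": {"series": [{"dx": -2,"dy": -1,"dz": 10,"turn": 0,"grip": 1},{"dx": 0,"dy": 0,"dz": 20,"turn": 0,"grip": 1},{"dx": 0,"dy": 0,"dz": 15,"turn": 0,"grip": 1},{"dx": 0,"dy": 0,"dz": 5,"turn": 0,"grip": 1},{"dx": 0,"dy": 0,"dz": 0,"turn": 0,"grip": 1}]}}

```text
clock: 20.35
tool_pos: [0.5621, -0.4198, 0.1084]
eef_rot: [0.173, 0.985, 0.0, -0.001]
contact_force: [0.2, -0.1, 0.6]
opening: 0.998
```

```bash
python3 - <<'E'
from h import *
plan(562,-420.5,61,70)
s=snapshot('scene');save('c2.png',cv2.resize(s['img'][250:390,60:210],None,fx=4,fy=4,interpolation=cv2.INTER_CUBIC))
E
```

```text
t 20.35 pos [ 562.1 -419.8  108.4] jaw 70.05 tilt 0.11 F [ 0.2 -0.1  0.6] open 0.998 q7 1.47
turn 0.001 (world deg -0.0)  dx -0.2 dy -0.7 dz 47.4
```

View pics/c2.png

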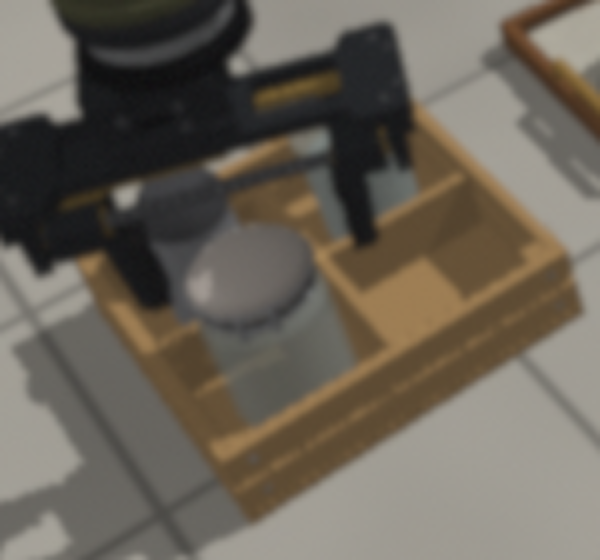

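Request:
{"op": "send_rows", "data": {"series": [{"dx": 0,"dy": 0,"dz": 8,"turn": 0,"grip": 1},{"dx": 0,"dy": 0,"dz": 14,"turn": 0,"grip": 1},{"dx": 0,"dy": 0,"dz": 10,"turn": 0,"grip": 1},{"dx": 0,"dy": 0,"dz": 6,"turn": 0,"grip": 1},{"dx": 0,"dy": 0,"dz": 3,"turn": 0,"grip": 1},{"dx": 0,"dy": 0,"dz": 0,"turn": 0,"grip": 1}]}}

```text
clock: 21.0
tool_pos: [0.5623, -0.4202, 0.0678]
eef_rot: [0.173, 0.985, 0.0, -0.0]
contact_force: [-0.3, -0.5, 0.4]
opening: 1.005
```

```bash
python3 - <<'E'
from h import *
plan(562,-420.5,62,70)
s=snapshot('scene');save('c3.png',cv2.resize(s['img'][250:390,60:210],None,fx=4,fy=4,interpolation=cv2.INTER_CUBIC))
E
```

```text
t 21.0 pos [ 562.3 -420.2   67.8] jaw 70.02 tilt 0.05 F [-0.3 -0.5  0.4] open 1.005 q7 1.45
turn 0.0 (world deg -0.0)  dx 0.2 dy -0.4 dz 5.8
```

View pics/c3.png

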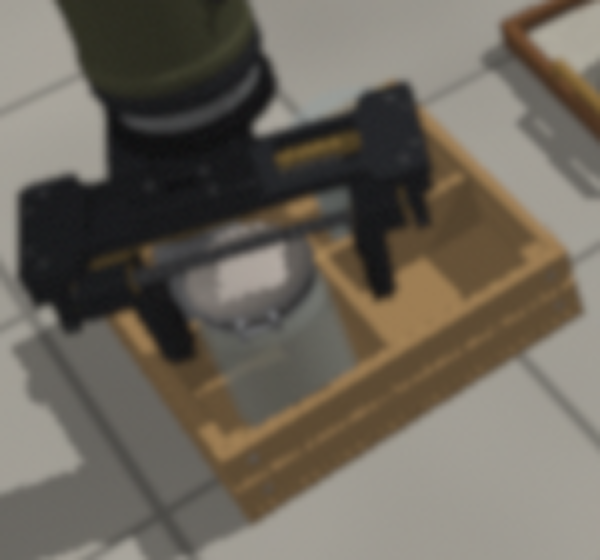

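Request:
{"op": "send_rows", "data": {"series": [{"dx": 0,"dy": 0,"dz": 2,"turn": 0,"grip": 1},{"dx": 0,"dy": 0,"dz": 1,"turn": 0,"grip": 0.95},{"dx": 0,"dy": 0,"dz": 0,"turn": 0,"grip": 0.88},{"dx": 0,"dy": 0,"dz": 0,"turn": 0,"grip": 0.82},{"dx": 0,"dy": 0,"dz": 0,"turn": 0,"grip": 0.76},{"dx": 0,"dy": 0,"dz": 0,"turn": 0,"grip": 0.7},{"dx": 0,"dy": 0,"dz": 0,"turn": 0,"grip": 0.65},{"dx": 0,"dy": 0,"dz": 0,"turn": 0,"grip": 0.62}], "force": 12}}

```text
clock: 21.85
tool_pos: [0.5624, -0.4215, 0.0659]
eef_rot: [0.174, 0.985, -0.001, 0.0]
contact_force: [-2.0, -4.0, 3.3]
opening: 0.723
```

Request:
{"op": "send_rows", "data": {"series": [{"dx": 0,"dy": 0,"dz": 0,"turn": 0,"grip": 0.62},{"dx": 0,"dy": 0,"dz": 0,"turn": 0,"grip": 0.62}], "force": 25}}

```text
clock: 22.05
tool_pos: [0.5624, -0.4214, 0.0659]
eef_rot: [0.174, 0.985, -0.001, 0.0]
contact_force: [-1.9, -6.2, 4.9]
opening: 0.723
```

```bash
python3 - <<'E'
from h import *
plan(562,-420.5,62,70)
s=snapshot('scene');save('c4.png',cv2.resize(s['img'][250:390,60:210],None,fx=4,fy=4,interpolation=cv2.INTER_CUBIC))
E
```

```text
t 22.05 pos [ 562.4 -421.4   65.9] jaw 69.98 tilt 0.09 F [-1.9 -6.2  4.9] open 0.723 q7 1.45
turn -0.0 (world deg 0.0)  dx 0.7 dy 0.7 dz 3.9
```

View pics/c4.png

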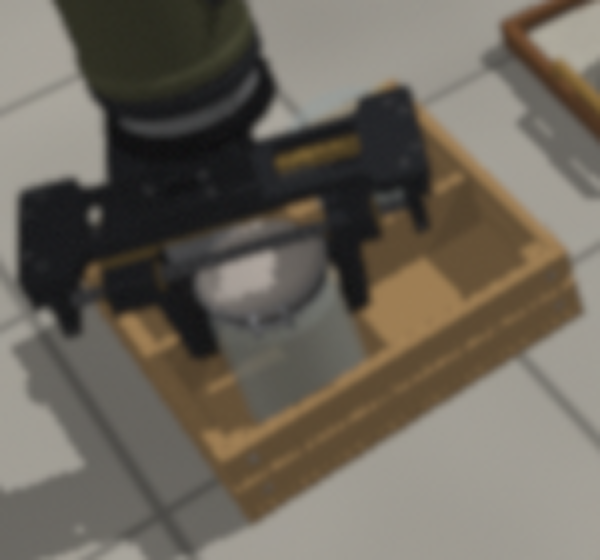

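Request:
{"op": "send_rows", "data": {"series": [{"dx": 0,"dy": 0,"dz": -4,"turn": 0,"grip": 0.62},{"dx": 0,"dy": 0,"dz": -8,"turn": 0,"grip": 0.62},{"dx": 0,"dy": 0,"dz": -15,"turn": 0,"grip": 0.62},{"dx": 0,"dy": 0,"dz": -20,"turn": 0,"grip": 0.62},{"dx": 0,"dy": 0,"dz": -20,"turn": 0,"grip": 0.62},{"dx": 0,"dy": 0,"dz": -18,"turn": 0,"grip": 0.62},{"dx": 0,"dy": 0,"dz": 0,"turn": 0,"grip": 0.62}], "force": 28}}

```text
clock: 22.8
tool_pos: [0.5649, -0.4203, 0.1542]
eef_rot: [0.173, 0.985, -0.0, 0.003]
contact_force: [0.6, 0.4, -2.5]
opening: 0.721
```

```bash
python3 - <<'E'
from h import *
plan(498.5,10.5,120,67.5)
s=snapshot('scene');t=snapshot('top');pickle.dump(s,open('scene7.pkl','wb'))
save('c5.png',cv2.resize(s['img'][220:390,50:210],None,fx=4,fy=3.5,interpolation=cv2.INTER_CUBIC))
save('c5t.png',cv2.resize(t['img'][215:330,440:550],None,fx=5,fy=5,interpolation=cv2.INTER_CUBIC))
E
```

```text
t 22.8 pos [ 564.9 -420.3  154.2] jaw 70.05 tilt 0.36 F [ 0.6  0.4 -2.5] open 0.721 q7 1.49
turn 0.044 (world deg -2.5)  dx 226.2 dy 372.6 dz 34.2
```

View pics/c5.png

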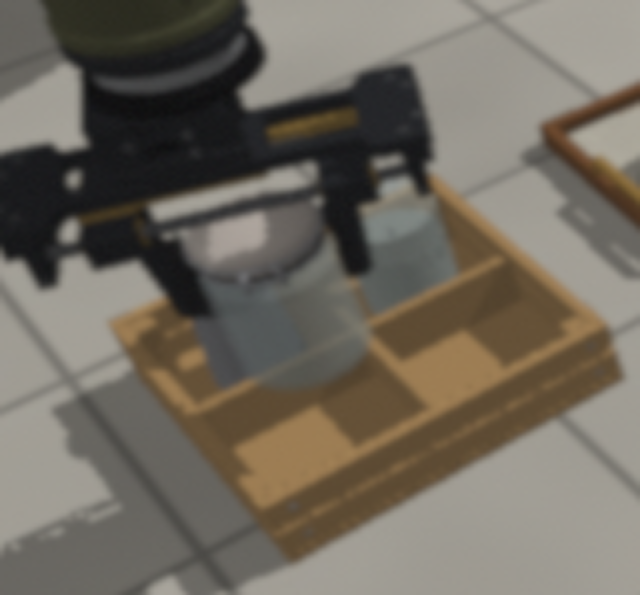

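View pics/c5t.png

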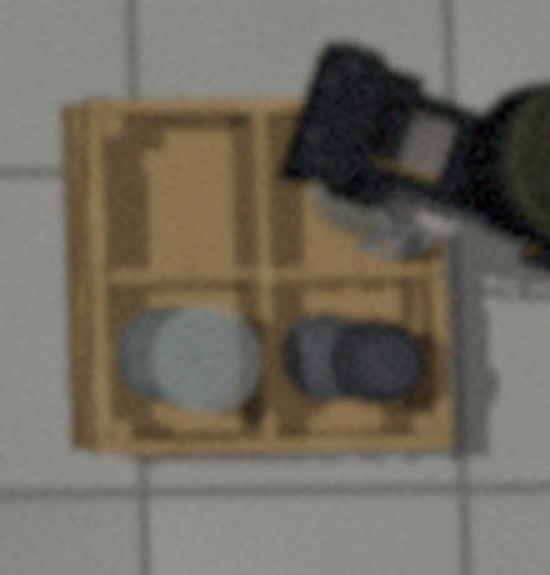

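```bash
python3 - <<'E'
from h import *
t=snapshot('top');pickle.dump(t,open('top7.pkl','wb'))
save('c6t.png',cv2.resize(t['img'][240:280,495:545],None,fx=14,fy=14,interpolation=cv2.INTER_CUBIC))
plan(498.5,10.5,120,67.5)
for u,v,z in((512,264,.146),(516,264,.146),(520,264,.165),(526,263,.185)):
    p=ray(t,u,v,z)*1000;d=p[:2]-tool()[0][:2];print(u,p.round(1),d.round(1),np.hypot(*d).round(1),'yaw',np.degrees(np.arctan2(-d[1],-d[0])).round(1))
E
```

```text
t 22.95 pos [ 562.1 -419.6  149.9] jaw 70.04 tilt 0.1 F [-0.9  0.6 -2.8] open 0.72 q7 1.49
turn 0.044 (world deg -2.5)  dx 223.3 dy 373.1 dz 29.9
512 [ 529.2 -397.4  146. ] [-32.8  22.2] 39.7 yaw -34.1
516 [ 529.1 -407.9  146. ] [-32.9  11.7] 35.0 yaw -19.6
520 [ 528.9 -410.5  165. ] [-33.2   9.1] 34.4 yaw -15.4
526 [ 531.1 -417.5  185. ] [-31.    2.1] 31.1 yaw -3.9
```

View pics/c6t.png

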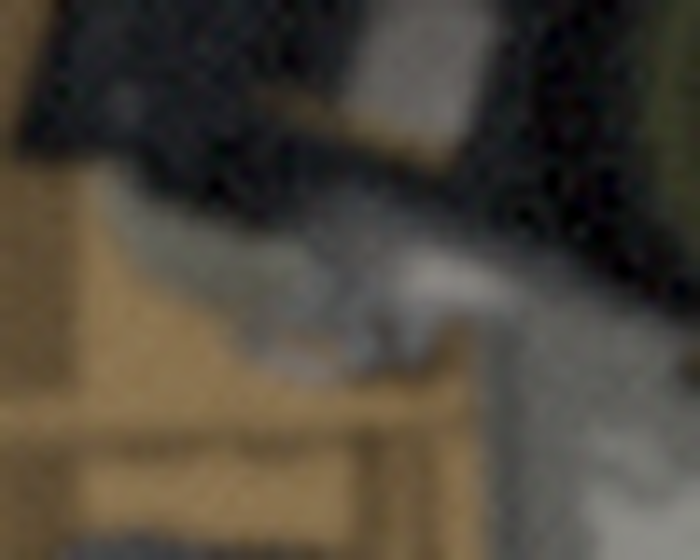

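```bash
python3 - <<'E'
from h import *
plan(498.5,10.5,90,62.5)
E
```

```text
t 22.95 pos [ 562.1 -419.6  149.9] jaw 70.04 tilt 0.1 F [-0.9  0.6 -2.8] open 0.72 q7 1.49
turn 0.132 (world deg -7.5)  dx 255.0 dy 352.2 dz 59.9
```

Request:
{"op": "send_rows", "data": {"series": [{"dx": 0,"dy": 0,"dz": -8,"turn": 0.06,"grip": 0.62},{"dx": 0,"dy": 0,"dz": -8,"turn": 0.072,"grip": 0.62},{"dx": 6,"dy": 8,"dz": 0,"turn": 0,"grip": 0.62},{"dx": 12,"dy": 16,"dz": 0,"turn": 0,"grip": 0.62},{"dx": 17,"dy": 23,"dz": 0,"turn": 0,"grip": 0.62},{"dx": 19,"dy": 27,"dz": 0,"turn": 0,"grip": 0.62},{"dx": 20,"dy": 28,"dz": 0,"turn": 0,"grip": 0.62},{"dx": 20,"dy": 28,"dz": 0,"turn": 0,"grip": 0.62},{"dx": 20,"dy": 28,"dz": 0,"turn": 0,"grip": 0.62},{"dx": 20,"dy": 28,"dz": 0,"turn": 0,"grip": 0.62},{"dx": 20,"dy": 28,"dz": 0,"turn": 0,"grip": 0.62},{"dx": 20,"dy": 28,"dz": 0,"turn": 0,"grip": 0.62},{"dx": 20,"dy": 27,"dz": 0,"turn": 0,"grip": 0.62},{"dx": 18,"dy": 25,"dz": 0,"turn": 0,"grip": 0.62},{"dx": 15,"dy": 21,"dz": 0,"turn": 0,"grip": 0.62},{"dx": 12,"dy": 16,"dz": 0,"turn": 0,"grip": 0.62},{"dx": 9,"dy": 12,"dz": 10,"turn": 0,"grip": 0.62},{"dx": 5,"dy": 7,"dz": 15,"turn": 0,"grip": 0.62},{"dx": 2,"dy": 2,"dz": 20,"turn": 0,"grip": 0.62},{"dx": 0,"dy": 0,"dz": 0,"turn": 0,"grip": 0.62}]}}

```text
clock: 24.95
tool_pos: [0.4965, 0.0109, 0.1194]
eef_rot: [0.236, 0.972, -0.001, -0.003]
contact_force: [-1.4, -0.5, -3.1]
opening: 0.717
```

```bash
python3 - <<'E'
from h import *
s=snapshot('scene');t=snapshot('top')
plan(498.5,10.5,90,62.5)
save('d1.png',cv2.resize(s['img'][160:300,170:340],None,fx=4.4,fy=4,interpolation=cv2.INTER_CUBIC))
save('d1t.png',cv2.resize(t['img'][215:330,290:410],None,fx=5,fy=5,interpolation=cv2.INTER_CUBIC))
E
```

```text
t 25.05 pos [498.4   9.9 121.3] jaw 62.54 tilt 0.11 F [ 0.3 -0.9 -2.1] open 0.718 q7 0.6
turn 0.001 (world deg -0.0)  dx 0.2 dy 0.6 dz 31.3
```

View pics/d1.png

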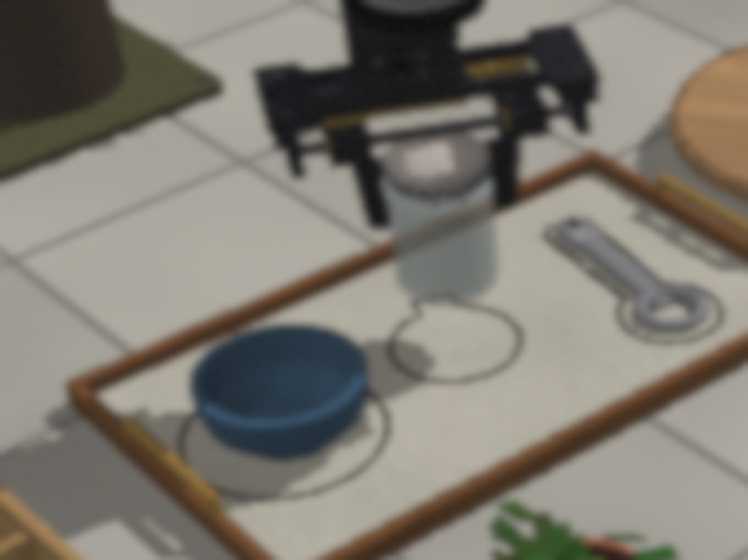

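View pics/d1t.png

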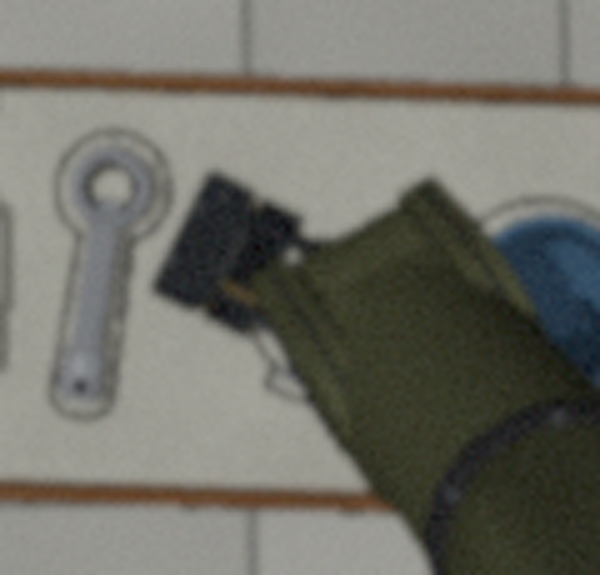

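Request:
{"op": "send_rows", "data": {"series": [{"dx": 0,"dy": 0.5,"dz": 6,"turn": 0,"grip": 0.62},{"dx": 0,"dy": 0,"dz": 12,"turn": 0,"grip": 0.62},{"dx": 0,"dy": 0,"dz": 14,"turn": 0,"grip": 0.62},{"dx": 0,"dy": 0,"dz": 10,"turn": 0,"grip": 0.62},{"dx": 0,"dy": 0,"dz": 5,"turn": 0,"grip": 0.62},{"dx": 0,"dy": 0,"dz": 1,"turn": 0,"grip": 0.62},{"dx": 0,"dy": 0,"dz": 0,"turn": 0,"grip": 0.62}]}}

```text
clock: 25.75
tool_pos: [0.4997, 0.0101, 0.0737]
eef_rot: [0.238, 0.971, 0.0, 0.0]
contact_force: [-0.3, -0.6, -3.3]
opening: 0.72
```

```bash
python3 - <<'E'
from h import *
s=snapshot('scene')
plan(498.5,10.5,67,62.5)
save('d2.png',cv2.resize(s['img'][160:300,170:340],None,fx=4.4,fy=4,interpolation=cv2.INTER_CUBIC))
E
```

```text
t 25.8 pos [499.8  10.1  73.8] jaw 62.45 tilt 0.04 F [ 0.6  0.3 -3.4] open 0.718 q7 0.57
turn -0.001 (world deg 0.0)  dx 1.3 dy -0.2 dz 6.8
```

View pics/d2.png

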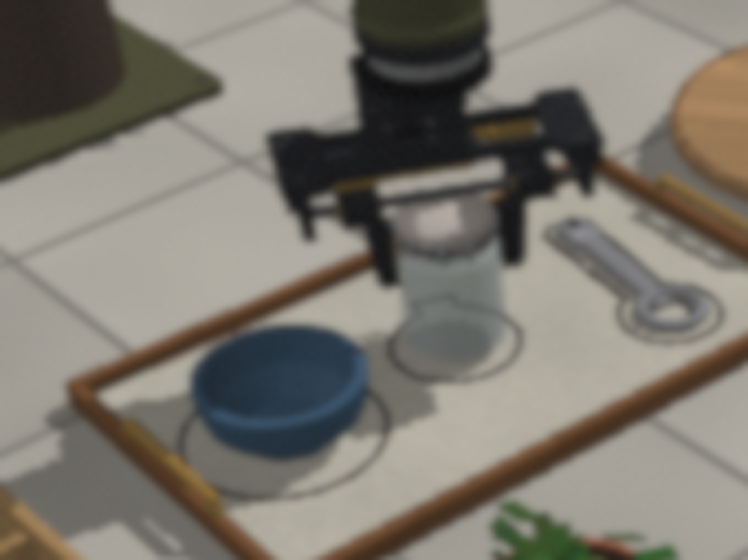

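The jar's base is inside the small circle, about 7 mm up. I'll lower it until it touches.

Request:
{"op": "send_rows", "data": {"series": [{"dx": 1,"dy": 0,"dz": 2,"turn": 0,"grip": 0.62},{"dx": 0,"dy": 0,"dz": 2,"turn": 0,"grip": 0.62},{"dx": 0,"dy": 0,"dz": 1,"turn": 0,"grip": 0.62},{"dx": 0,"dy": 0,"dz": 0,"turn": 0,"grip": 0.62}]}}

```text
clock: 26.2
tool_pos: [0.4985, 0.0106, 0.0684]
eef_rot: [0.238, 0.971, 0.0, -0.0]
contact_force: [-0.1, 0.6, -4.2]
opening: 0.722
```

Request:
{"op": "send_rows", "data": {"series": [{"dx": 0,"dy": 0,"dz": 0.8,"turn": 0,"grip": 0.62},{"dx": 0,"dy": 0,"dz": 0,"turn": 0,"grip": 0.62}]}}

```text
clock: 26.4
tool_pos: [0.4986, 0.0106, 0.0677]
eef_rot: [0.238, 0.971, 0.0, 0.0]
contact_force: [0.3, 0.4, -2.6]
opening: 0.718
```

Request:
{"op": "send_rows", "data": {"series": [{"dx": 0,"dy": 0,"dz": 0.6,"turn": 0,"grip": 0.62},{"dx": 0,"dy": 0,"dz": 0,"turn": 0,"grip": 0.62}]}}

```text
clock: 26.6
tool_pos: [0.4986, 0.0106, 0.0671]
eef_rot: [0.238, 0.971, 0.0, -0.0]
contact_force: [-0.3, 0.3, -2.6]
opening: 0.721
```

Request:
{"op": "send_rows", "data": {"series": [{"dx": 0,"dy": 0,"dz": 0.5,"turn": 0,"grip": 0.62},{"dx": 0,"dy": 0,"dz": 0,"turn": 0,"grip": 0.62}]}}

```text
clock: 26.8
tool_pos: [0.4986, 0.0105, 0.0668]
eef_rot: [0.238, 0.971, 0.0, 0.0]
contact_force: [-0.9, -0.2, -0.6]
opening: 0.717
```

Request:
{"op": "send_rows", "data": {"series": [{"dx": 0,"dy": 0,"dz": 0.4,"turn": 0,"grip": 0.62},{"dx": 0,"dy": 0,"dz": 0,"turn": 0,"grip": 0.62},{"dx": 0,"dy": 0,"dz": 0,"turn": 0,"grip": 0.74},{"dx": 0,"dy": 0,"dz": 0,"turn": 0,"grip": 0.8},{"dx": 0,"dy": 0,"dz": 0,"turn": 0,"grip": 0.9},{"dx": 0,"dy": 0,"dz": 0,"turn": 0,"grip": 0.95},{"dx": 0,"dy": 0,"dz": -8,"turn": 0,"grip": 0.95},{"dx": 0,"dy": 0,"dz": -20,"turn": 0,"grip": 0.95},{"dx": 0,"dy": 0,"dz": -35,"turn": 0,"grip": 0.95},{"dx": 0,"dy": 0,"dz": -40,"turn": 0,"grip": 0.95},{"dx": 0,"dy": 0,"dz": -40,"turn": 0,"grip": 0.95},{"dx": 30,"dy": 20,"dz": -10,"turn": 0,"grip": 0.95},{"dx": 25,"dy": 35,"dz": 0,"turn": 0,"grip": 0.95},{"dx": 20,"dy": 45,"dz": 0,"turn": 0,"grip": 0.95},{"dx": 20,"dy": 45,"dz": 0,"turn": 0,"grip": 0.95},{"dx": 20,"dy": 40,"dz": 0,"turn": 0,"grip": 0.95},{"dx": 10,"dy": 20,"dz": 0,"turn": 0,"grip": 0.95},{"dx": 0,"dy": 0,"dz": 0,"turn": 0,"grip": 0.95}]}}

```text
clock: 28.6
tool_pos: [0.4815, 0.2551, 0.2199]
eef_rot: [0.235, 0.972, 0.002, -0.0]
contact_force: [1.0, -0.0, -0.4]
opening: 0.948
```

```bash
python3 - <<'E'
from h import *
s=snapshot('scene');t=snapshot('top')
pickle.dump(s,open('scene8.pkl','wb'));pickle.dump(t,open('top8.pkl','wb'))
plan(498.5,10.5,67,62.5)
save('e1.png',cv2.resize(s['img'][160:320,160:350],None,fx=4,fy=3.6,interpolation=cv2.INTER_CUBIC))
save('e1t.png',cv2.resize(t['img'][225:325,275:430],None,fx=5,fy=5,interpolation=cv2.INTER_CUBIC))
E
```

```text
t 28.7 pos [482.2 249.3 219.3] jaw 62.47 tilt 0.07 F [ 0.  -1.  -0.2] open 0.949 q7 0.27
turn -0.0 (world deg 0.0)  dx -124.7 dy -204.3 dz 152.3
```

View pics/e1.png

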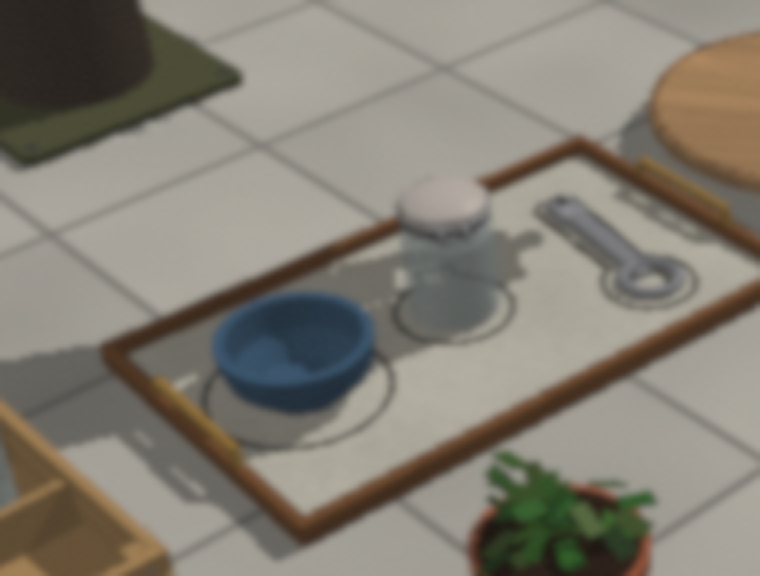

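View pics/e1t.png

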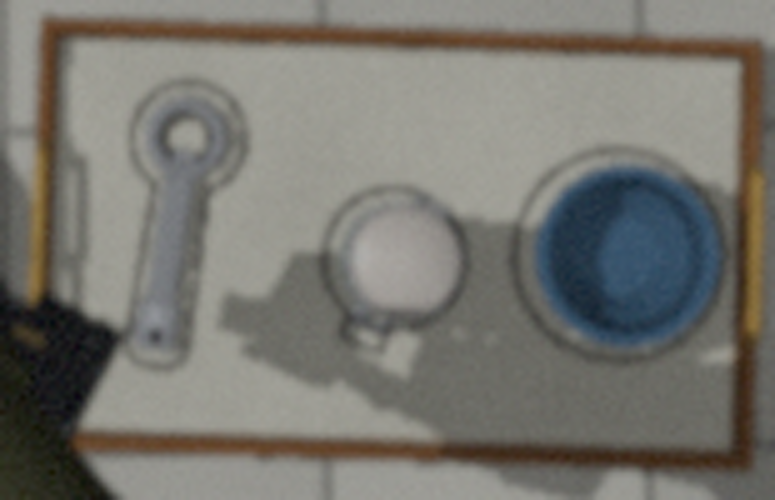

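```bash
python3 - <<'E'
from h import *
t=pickle.load(open('top8.pkl','rb'))
u0,v0,w,h,k=335,258,40,44,9
out=[]
for a in(None,-8,-15,-22,-30,-37):
    im=cv2.resize(t['img'][v0:v0+h,u0:u0+w],None,fx=k/1.5,fy=k/1.5,interpolation=cv2.INTER_CUBIC)
    if a is not None:
        for r,z,c in((-.041,.061,(255,0,0)),(-.041,.075,(255,128,0)),(-.036,.095,(255,255,0)),(.036,.095,(0,255,0)),(-.053,.009,(0,255,255))):
            u,v=proj(t,[.4995+r*np.cos(np.radians(a)),.0101+r*np.sin(np.radians(a)),z]);cv2.circle(im,(int((u+.5-u0)*k/1.5),int((v+.5-v0)*k/1.5)),2,c,-1)
    out.append(im)
save('e2.png',np.vstack([np.hstack(out[:3]),np.hstack(out[3:])]))
img=t['img'].astype(int);P=cloud(t)
m=(img.min(-1)>118)&(P[...,2]>.09)&(abs(P[...,0]-.5)<.05)&(abs(P[...,1]-.01)<.06)
vv,uu=np.nonzero(m)
W=np.array([ray(t,u,v,.117) for u,v in zip(uu,vv)]);print(W.mean(0),cv2.minEnclosingCircle((W[:,:2]*1000).astype(np.float32)))
E
```

```text
[0.50187732 0.01336168 0.117     ] ((504.2689208984375, 11.921040534973145), 33.495140075683594)
```

View pics/e2.png

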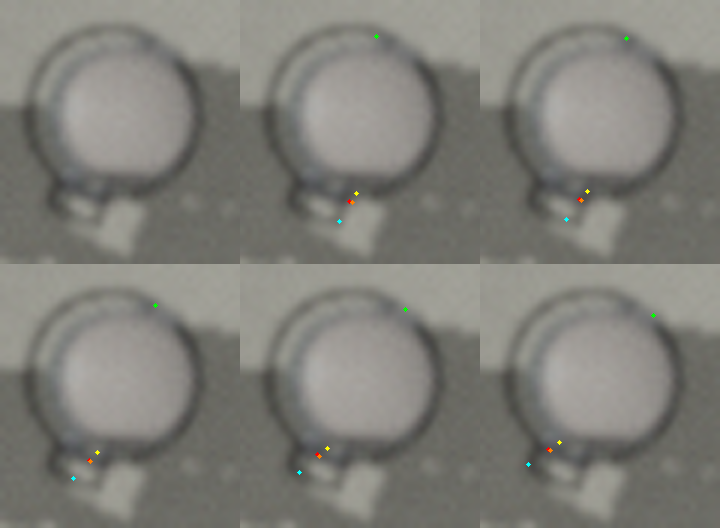

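Request:
{"op": "send_rows", "data": {"series": [{"dx": 20,"dy": 20,"dz": 0,"turn": 0,"grip": 0.95},{"dx": 30,"dy": 35,"dz": 0,"turn": 0,"grip": 0.95},{"dx": 30,"dy": 35,"dz": 0,"turn": 0,"grip": 0.95},{"dx": 30,"dy": 35,"dz": 0,"turn": 0,"grip": 0.95},{"dx": 30,"dy": 30,"dz": 0,"turn": 0,"grip": 0.95},{"dx": 30,"dy": 20,"dz": 0,"turn": 0,"grip": 0.95},{"dx": 30,"dy": 10,"dz": 0,"turn": 0,"grip": 0.95},{"dx": 20,"dy": 5,"dz": 0,"turn": 0,"grip": 0.95},{"dx": 0,"dy": 0,"dz": 0,"turn": 0,"grip": 0.95}]}}

```text
clock: 29.6
tool_pos: [0.3731, 0.521, 0.2193]
eef_rot: [0.237, 0.972, -0.0, -0.001]
contact_force: [0.3, 0.1, -0.1]
opening: 0.948
```

```bash
python3 - <<'E'
from h import *
s=snapshot('scene');t=snapshot('top');t2=snapshot('top')
pickle.dump(s,open('scene9.pkl','wb'));pickle.dump(t,open('top9.pkl','wb'))
t=dict(t);t['img']=((t['img'].astype(int)+t2['img'])//2).astype(np.uint8)
u0,v0,w,h,k=335,258,40,44,6
out=[]
for a in(None,-10,-16,-22,-28,-34):
    im=cv2.resize(t['img'][v0:v0+h,u0:u0+w],None,fx=k,fy=k,interpolation=cv2.INTER_CUBIC)
    if a is not None:
        for r,z,c in((-.041,.061,(255,0,0)),(-.036,.095,(255,255,0)),(.036,.095,(0,255,0)),(-.053,.009,(0,255,255))):
            u,v=proj(t,[.4995+r*np.cos(np.radians(a)),.0101+r*np.sin(np.radians(a)),z]);cv2.circle(im,(int((u+.5-u0)*k),int((v+.5-v0)*k)),2,c,-1)
    out.append(im)
save('f2.png',np.vstack([np.hstack(out[:3]),np.hstack(out[3:])]))
save('f1.png',cv2.resize(s['img'],None,fx=1.2,fy=1.2))
plan(0,0,0)
E
```

```text
t 29.75 pos [378.  517.5 219.2] jaw 62.24 tilt 0.16 F [-0.1  0.1 -0.5] open 0.95 q7 -0.12
turn -0.0 (world deg 0.0)  dx 93.5 dy -634.0 dz 219.2
```

View pics/f2.png

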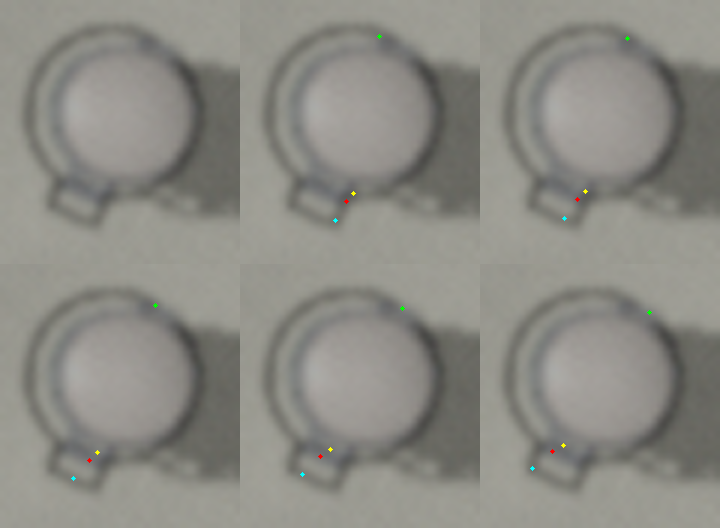

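View pics/f1.png

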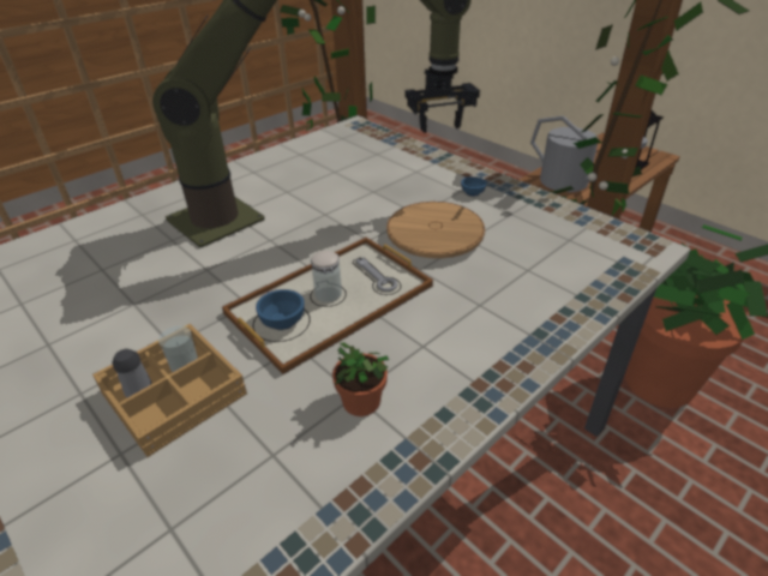

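```bash
python3 - <<'E'
from h import *
t=pickle.load(open('top9.pkl','rb'))
im=cv2.resize(t['img'][280:300,338:362],None,fx=25,fy=25,interpolation=cv2.INTER_CUBIC).astype(float)
save('f3.png',np.clip((im-60)*2,0,255).astype(np.uint8))
for a in(-10,-16,-22,-28,-34):
    u,v=proj(t,[.4995-.041*np.cos(np.radians(a)),.0101-.041*np.sin(np.radians(a)),.061]);print(a,(u+.5-338)*25,(v+.5-280)*25)
E
```

```text
-10 370.27155088483 287.8193670623119
-16 332.703704289672 279.5286214951531
-22 296.19652231630624 267.34477657345934
-28 261.15162608212756 251.4022341277098
-34 227.95439093643353 231.87689876619686
```

View pics/f3.png

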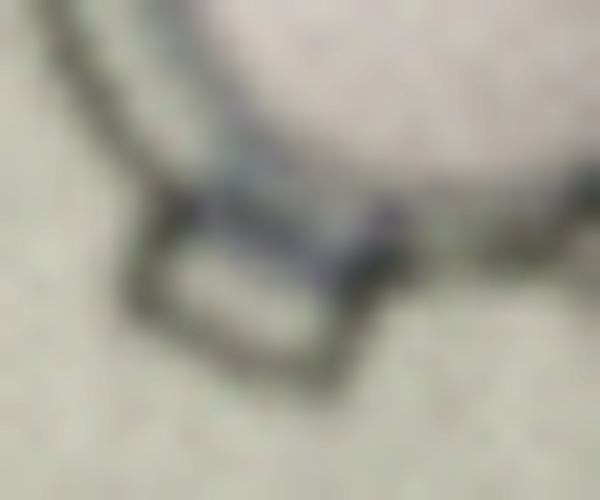

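```bash
python3 -c "
from h import *
print(finish_job())"
```

```text
the job is handed in; nothing more can be done
None
```

I placed the opener, then the bowl, then the jar on their outlines, let go of each, and handed the job in at about 30 s of the 72 s. `finish_job` gives no verdict, so these are my own last checks from the camera images:

- **Opener:** It lies flat inside its outline, with the ring head on the drawn ring.
- **Bowl:** This is the larger blue bowl from the turntable. It stands level inside the large circle, about 2.5 mm off centre, with roughly 9 mm of margin allowed.
- **Jar:** It stands upright inside the small circle with its clasp at the drawn tab. I judge its turn at about -23° ± 3° against -22.5° for the tab.
- **Other objects:** I moved nothing else. In the last picture the shaker, candle glass and herb pot look undisturbed, and the arm is well clear of everything.

- **Bowl tilt:** The bowl hung about 7° tilted while I carried it by its rim. I levelled it against the tray with a light grip before letting go, and it did not tip or drop.
- **Camera disagreement:** The two cameras differed by about 2 mm on the outlines. I used the average.
- **Jar centre:** My last attempt to measure the jar's centre from its lid was about 5 mm off the placed position. I put that down to other bright pixels being picked up with the lid, and relied on the picture, which shows it inside the circle.

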